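# Stand the fallen adapter up and close the lane

## Task

One of the steel adapters has fallen over in the loading lane. Stand it upright on its foot in the lane, without disturbing the two that are standing, then push the lane's sliding follower up behind it so that the fallen one is moved up against the standing row and the follower rests against its foot, with no gaps. Leave the other things on the bench where they are.

Things in the scene. Friction and masses are not known exactly. Their poses are not given: they have to be found in the camera images.
- lane: Straight fixed loading lane. Origin: on the bench top under it; y runs along the lane to its end stop, x across. Black floor 8 mm above the bench, 78 wide between two aluminium rails (8 thick, tops 20 above the bench). It runs from y = -300 to +235 mm; the end stop is an upright plate with inner face at y = +220, top 50 above the bench.
- lane_floor (a point): Point on the lane's floor surface above the lane's origin, same axes.
- adapter_end: Plain steel adapter 105 mm tall: square foot 70 x 70 x 12, neck 30 diameter, collar 44 diameter over the top 13; 0.3 to 0.55 kg. Origin: centre of the foot's underside; z runs up the neck. This one stands upright, at the end stop.
- adapter_mid: Plain steel adapter 105 mm tall: square foot 70 x 70 x 12, neck 30 diameter, collar 44 diameter over the top 13; 0.3 to 0.55 kg. Origin: centre of the foot's underside; z runs up the neck. This one stands upright next to adapter_end, feet nearly touching.
- adapter_fallen: Plain steel adapter 105 mm tall: square foot 70 x 70 x 12, neck 30 diameter, collar 44 diameter over the top 13; 0.3 to 0.55 kg. Origin: centre of the foot's underside; z runs up the neck. It lies in the lane on a foot edge and its collar, collar pointing to the standing row, foot towards the follower (origin about 44 above the bench, axis dipping 8 degrees to the collar).
- follower (a joint): Travel of the sliding follower along the lane towards the end stop, m. 0: its front face is at lane y = -200 mm. Range 0 to 0.30. It slides with about 2 N friction and stays where it is left.
- follower_front (a point): Centre of the follower's front face, 6 mm above the lane floor. The follower is a black shoe in the lane, 40 mm long, 66 wide, 20 high, with an aluminium push plate 10 thick and 60 wide at its rear end that rises to 45 mm above the lane floor.
- follower_back (a point): Rear face of the follower's push plate, middle of its width, 30 mm above the lane floor, 40 mm behind the front face.
- glass_jar: Glass jar with a black cap, 60 in diameter, 85 tall, standing on the bench beyond the lane. Bystander. Origin: centre of the underside.
- steel_sleeve: Steel sleeve, 64 in diameter, 55 tall, standing on the bench beyond the lane. Bystander. Origin: centre of the underside.
- tool_pot: Dark brown-black pot, 104 in diameter, 85 tall, with two wooden handles sticking out to 150. Bystander on the bench beyond the lane. Origin: centre of the underside.
Mind the look-alikes: they are no part of the job. Leave any blue or turquoise look-alike of the adapter_fallen alone.

How it is judged:
On the way, in this order (a step that is already met when the one before it is completed fails the run):
1. the fallen adapter stands upright on its foot on the lane floor (angle between adapter_fallen's own z axis and vertical below 0.1 rad and z of adapter_fallen in the frame of lane_floor below 0.006 m and x of adapter_fallen in the frame of lane_floor between -0.008 and 0.008 m and angular speed of adapter_fallen below 0.2 rad/s), for 0.3 s.
2. the adapter is up against the standing row and the follower is up against its foot (angle between adapter_fallen's own z axis and vertical below 0.1 rad and z of adapter_fallen in the frame of lane_floor below 0.006 m and x of adapter_fallen in the frame of lane_floor between -0.008 and 0.008 m and horizontal distance between adapter_fallen and adapter_mid below 0.076 m and horizontal distance between follower_front and adapter_fallen below 0.041 m), for 0.2 s.
At the end, for the whole second after the job is handed in: The fallen adapter stands upright (within 0.1 rad) and still on the lane floor, between the rails; its centre is within 76 mm of its neighbour's (feet 70 mm wide: gap under 6 mm) and the follower's front face is within 6 mm of its foot; the other two adapters stand upright (all of step 2 and angle between each of adapter_end, adapter_mid's own z axis and vertical below 0.1 rad and linear speed of adapter_fallen below 0.01 m/s and angular speed of adapter_fallen below 0.1 rad/s); the robot touches nothing.
It fails at once if a standing adapter is knocked over, or moved more than 15 mm (angle between any of adapter_end, adapter_mid's own z axis and vertical above 0.3 rad or distance of any of adapter_end, adapter_mid from where it was at the start of the episode above 0.015 m).
It fails at once if the jar, the sleeve or the pot is moved more than 20 mm (distance of any of glass_jar, steel_sleeve, tool_pot from where it was at the start of the episode above 0.02 m).
It also fails if it takes over 50 s, if anything falls off the work surface, if the arm or the gripper's body presses on something with over 40 N, if the wrist force passes 120 N, or if a joint passes its speed limit or range.

## Robot

A 6-joint arm with a two-finger parallel gripper is mounted at the origin on the work surface. World frame = base frame: x ahead of the robot, y to its left, z up, the work surface at z = 0. Lengths are in m, angles in rad, forces in N, time in s.
With the tool pointing down it reaches from about 0.25 to 0.725 m from the base axis. Payload 4 kg.
Tool frame: the origin (TCP) lies at the very end of the fingers, on their centre line; the grasp point (between the pads) lies 19 mm behind it; z points along the fingers, y is the line along which they close (so a half turn about z gives the same grasp; the last joint's range is limited). The gripper opens to 85 mm and grips with 20 to 120 N. Pads are 22 mm wide; open, the fingers measure 114 mm over their backs; the gripper's body (76 mm by 85 mm) begins 54 mm behind the grasp point. The pads swing forward as they close: fully open they stand 13 mm farther back than shut.
Start: joints at [-1.209, 0.241, 0.005, 1.335, 0, 1.571], TCP at [0.177, -0.468, 0.204] pointing down, gripper open.
Joint ranges: [-2.72, 2.72], [-1.05, 1.87], [-1.09, 1.28], [-1.99, 2.15], [-1.42, 1.44], [-3.14, 3.14]. Speed limits (rad/s): [2.79, 2.79, 3.14, 3.14, 3.14, 3.14].

## Interface

Orientations are given as a unit quaternion [x, y, z, w].
In Python, from workcell import monitor, viewer, job gives the robot as it stands.
- The arm moves only by the tool arm_command, never from a script. Its argument "increments" is a list of rows, each an object of numbers: "dx", "dy", "dz": the shift along the tool's x, y, z in cm; "wx", "wy", "wz": the turn, a rotation vector about the tool's x, y, z in rad; "grip": the finger opening in cm, from 0 to 8.54. In form: [{"dx": .., "dy": .., "dz": .., "wx": .., "wy": .., "wz": .., "grip": ..}, ...]. A call has 1 to 10 rows; each row is the pose to reach, as a shift and turn from the pose commanded when the call began, along the tool's axes at that moment; what a row does not reach only later rows make up. A row lasts 1/10 s, in which the tool goes at most 50 mm and 8.59 degrees, less where a joint would pass 70% of its speed; a pose out of reach is approached as far as the arm can. A call with a gripper value outside its range is refused whole. The fingers move at their own pace and stop on an object; the grip force is fixed at half the most. Time passes only in rows, so rows that repeat a pose let the fingers close. It gives the time, the measured TCP pose, the force, the opening and the grip force at its end, in the units of the state.
- monitor.get_obs(): the state, without advancing time (a new reading comes with each control period).
- viewer.camera(name): name is "scene" or "top" or "wrist"; returns (picture, depth): 400x640x3 uint8, red, green, blue; 400x640 float32, m along the optical axis (not along the pixel's ray), 0 where there is no reading.
- viewer.get_calibration(name): a dict with "fovy" (degrees; the focal length in pixels is half the picture's height over the tangent of half this angle, whatever the lens; pixels are square), "cx", "cy" (the principal point, pixels), "view" (4x4, takes a point from world to camera coordinates). Camera axes: x right, y up, looking along -z (the intrinsics and any distortion apply to the point x, -y, -z); pixel columns grow to the right and rows downward; lengths in m; the calibration is good to about 2 mm. A picture is of the moment at which its call begins: read the wrist's pose just before it. get_calibration takes no time and is no camera call; for the wrist camera it gives the pose at the moment of the call.
- job.job_done(): hands the job in; it is judged then, once.
The state is a dict: "clock": time; "joint_pos": joint angles; "joint_vel": joint speeds; "tau": joint torques, N m; "eef_pos": TCP position; "tool_rot": TCP orientation; "ft_force": force on the tool from outside, world axes, zero at the start; "ft_torque": the same for the moment, N m; "grip_width": finger opening in m; "grasp_force": force on a finger pad.
Only numpy, scipy, OpenCV 4.12 (cv2) and the standard library are available. Lean on these libraries where they do the work, as an engineer would, in place of code of your own. Each camera call takes 0.05 s, during which the arm holds its last target. There are 200 camera calls.

## Working session

There is one attempt and no reset: what is moved stays moved. The work goes in short steps, Python scripts to look and compute and a tool call to move; the robot and the scene stay as the last step left them, time stands still between calls to the robot, and variables do not carry over. Pictures are saved under pics/ and viewed, at most 10 in all, crops included, and the job is handed in when it is done.

Besides the shell and the picture viewer there is one more tool, called after "Call:" as name(argument=value, ...) on one line, values as JSON. arm_command: Moves the arm, as the interface text tells. Its arguments: {"type":"object","properties":{"increments":{"type":"array","items":{"type":"object","properties":{"dx":{"type":"number"},"dy":{"type":"number"},"dz":{"type":"number"},"wx":{"type":"number"},"wy":{"type":"number"},"wz":{"type":"number"},"grip":{"type":"number"}}}}},"required":["increments"]}

```bash
mkdir -p pics
cat > h.py <<'E'
import numpy as np, cv2
from workcell import monitor, viewer, job
def grab(n):
    c=viewer.get_calibration(n); p,d=viewer.camera(n); return p,d,c
def pts(d,c):
    h,w=d.shape; f=h/2/np.tan(np.radians(c['fovy'])/2)
    v,u=np.mgrid[:h,:w]; X=np.stack([(u-c['cx'])*d/f,-(v-c['cy'])*d/f,-d,np.ones_like(d)],-1)
    return (X@np.linalg.inv(np.array(c['view'])).T)[...,:3]
def save(n,p): cv2.imwrite(n,cv2.cvtColor(p,cv2.COLOR_RGB2BGR))
E
python3 - <<'E'
from h import *
s=monitor.get_obs(); print(s['clock'],s['eef_pos'],s['tool_rot'])
for n in('scene','top'):
    p,d,c=grab(n); save(f'pics/{n}0.png',p); np.savez(f'{n}0.npz',p=p,d=d,P=pts(d,c)); print(n,{k:(np.round(v,3).tolist() if k=='view' else v) for k,v in c.items()})
E
```

```text
0.0 [ 0.17674365 -0.46696902  0.20340116] [ 9.83677181e-01  1.79939084e-01 -1.77333785e-04 -1.04791593e-03]
scene {'fovy': 49.2530470979997, 'cx': 317.3125542407064, 'cy': 199.52166049743062, 'view': [[-0.859, 0.512, -0.014, 0.503], [-0.439, -0.723, 0.533, 0.135], [0.263, 0.464, 0.846, -1.206], [0.0, 0.0, 0.0, 1.0]]}
top {'fovy': 47.425107950704984, 'cx': 314.9782454205935, 'cy': 203.80002086740456, 'view': [[0.029, -1.0, -0.004, -0.086], [0.997, 0.028, 0.079, -0.531], [-0.078, -0.007, 0.997, -1.354], [0.0, 0.0, 0.0, 1.0]]}
```

```bash
ls .
```

```text
h.py
pics
scene0.npz
top0.npz
```

View pics/top0.png

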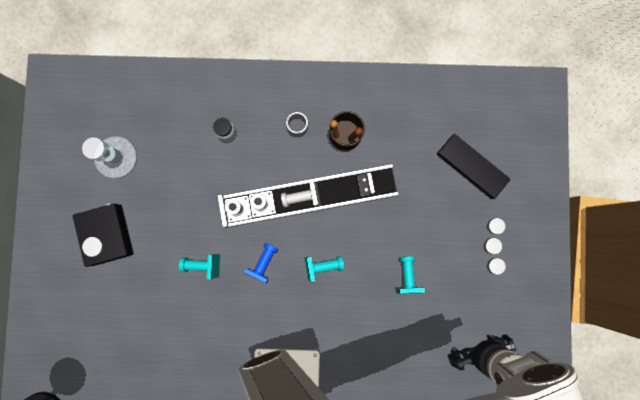

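View pics/scene0.png

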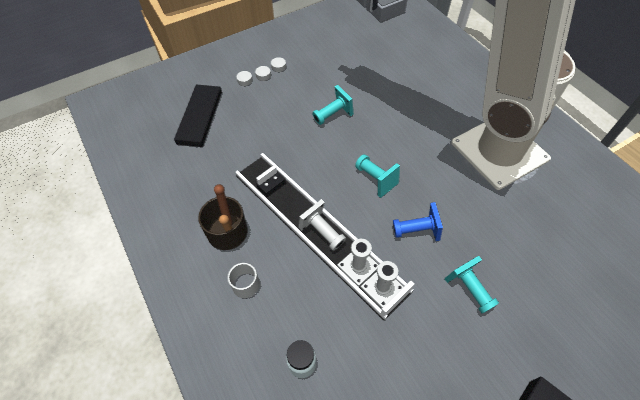

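The top view shows the lane running from its end stop at about (221,210) to (396,180). The two upright adapters are at (236,208) and (261,202). The fallen one has its foot at (314,192) and collar at (283,199), and the follower is at (366,183).

The look-alikes are turquoise at (199,266), (325,267) and (408,275), and blue at (263,262), all outside the lane. The bare-steel one lying in the lane fits the description. I'll confirm it with a crop and measure.

```bash
cat >> h.py <<'E'
def lane_fit(p,P):
    """lane frame from rail tops (bright, z 15..25 mm)"""
    m=(p.min(-1)>150)&(P[...,2]>.012)&(P[...,2]<.03)&(P[...,0]>.3)
    return m
E
python3 - <<'E'
from h import *
for n in('top','scene'):
    z=np.load(n+'0.npz'); p,d,P=z['p'],z['d'],z['P']
    m=(p.min(-1)>150)&(P[...,2]>.010)&(P[...,2]<.03)&(P[...,0]>.3)
    k,l,st,_=cv2.connectedComponentsWithStats(m.astype(np.uint8))
    i=1+st[1:,4].argmax(); print(n,[s.tolist() for s in st[1:] if s[4]>40])
    q=P[m&(abs(P[...,1])<.4)].astype(np.float32)
    print(cv2.minAreaRect(q[:,:2]*1000), np.median(q[:,2]))
    if n=='top':
      for uv in [(236,208),(261,202),(283,199),(300,196),(314,192),(366,183),(340,188),(240,230),(220,210),(347,131),(297,122),(224,128)]: print(uv,np.round(P[uv[1],uv[0]],3))
p=np.load('top0.npz')['p']; save('pics/crop.png',cv2.resize(p[155:285,180:420],None,fx=3.3,fy=3.3,interpolation=cv2.INTER_CUBIC))
E
```

```text
top [[223, 164, 175, 62, 1643], [489, 218, 16, 16, 192], [486, 238, 15, 16, 192], [489, 258, 16, 16, 196]]
((640.2233276367188, -32.0643310546875), (260.9083251953125, 531.2636108398438), 12.217582702636719) 0.020210247
(236, 208) [0.507 0.151 0.112]
(261, 202) [0.526 0.08  0.117]
(283, 199) [0.542 0.024 0.054]
(300, 196) [ 0.552 -0.026  0.054]
(314, 192) [ 0.425 -0.08   1.391]
(366, 183) [ 0.6   -0.223  0.023]
(340, 188) [ 0.584 -0.146  0.008]
(240, 230) [0.448 0.155 0.003]
(220, 210) [0.504 0.208 0.054]
(347, 131) [ 0.762 -0.163  0.009]
(297, 122) [ 0.787 -0.008  0.004]
(224, 128) [0.742 0.201 0.085]
scene [[271, 57, 15, 11, 123], [255, 66, 16, 11, 127], [237, 71, 15, 11, 128], [261, 153, 56, 52, 234], [236, 171, 146, 142, 1216], [323, 208, 35, 33, 158], [370, 251, 13, 13, 54], [361, 272, 46, 36, 532]]
((557.578857421875, -50.658050537109375), (96.5284194946289, 535.7216796875), 12.180546760559082) 0.020835314
```

View pics/crop.png

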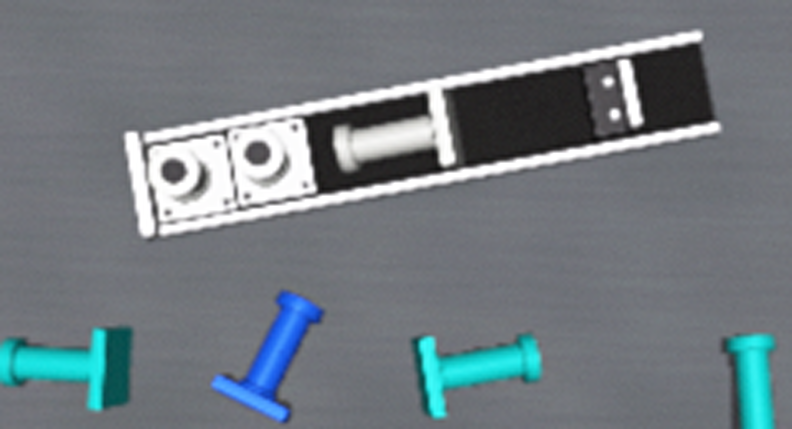

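The crop confirms the target: bare steel in the lane, foot at crop (441,128), collar at (345,147), pointing to the standing row. Next I put everything in the lane frame.

```bash
cat >> h.py <<'E'
a=np.radians(12.2); LY=np.array([-np.sin(a),np.cos(a)]); LX=np.array([np.cos(a),np.sin(a)]); L0=np.array([.5507,-.0189])
def lane(P):
    q=P[...,:2]-L0; return np.stack([q@LX,q@LY,P[...,2]],-1)
E
python3 - <<'E'
from h import *
for n in('top','scene'):
    z=np.load(n+'0.npz'); p,d,P=z['p'],z['d'],z['P']; Q=lane(P)*1000
    b=(p.min(-1)>100)
    inl=(abs(Q[...,0])<60)&(abs(Q[...,1]+30)<290)&(Q[...,2]<130)
    def rep(t,m):
        q=Q[m&inl]
        if len(q)<5: print(n,t,len(q)); return
        print(n,t,len(q),'lo',q.min(0).round(1),'hi',q.max(0).round(1),'med',np.median(q,0).round(1))
    Z=Q[...,2];Y=Q[...,1]
    rep('rails',b&(Z>17)&(Z<24)&(abs(Q[...,0])>38))
    rep('stop',(Z>46)&(Z<56)&(Y>205))
    rep('collar tops',(Z>105)&(Y>150)); rep('mid top',(Z>105)&(Y>50)&(Y<145))
    rep('feet',b&(Z>17)&(Z<24)&(abs(Q[...,0])<36)&(Y>60))
    rep('fallen foot top',(Z>60)&(Y<0)); 
    rep('fallen neck',(Z>40)&(Y<15)&(Y>-30)&(abs(Q[...,0])<25)); rep('fallen',(Z>36)&(Y<60)&(Y>-90))
    rep('fallen collar',(Z>35)&(Y<60)&(Y>18))
    rep('plate',(Z>48)&(Y<-120)); rep('shoe',(Z>24)&(Z<34)&(Y<-100)&(abs(Q[...,0])<34))
E
```

```text
top rails 694 lo [ -45.1 -297.3   17. ] hi [ 49.8 231.9  24. ] med [ 41.7 -33.2  20.5]
top stop 121 lo [-43.8 221.5  46.1] hi [ 48.1 235.1  54.9] med [  1.9 227.8  50.1]
top collar tops 189 lo [-19.6 164.7 106. ] hi [ 22.5 207.8 120.5] med [  0.7 185.1 113.5]
top mid top 191 lo [-18.5  90.4 106.2] hi [ 23.3 133.3 119.1] med [  2.2 112.2 113.2]
top feet 462 lo [-33.4  77.2  17. ] hi [ 36.  223.3  24. ] med [-13.  146.6  20.8]
top fallen foot top 128 lo [-33.8 -55.   60. ] hi [ 36.4 -37.5  84.3] med [  1.  -46.8  77.3]
top fallen neck 142 lo [-14.3 -29.9  40.4] hi [15.7 14.7 59.6] med [-0.2 -9.1 50.3]
top fallen 458 lo [-33.8 -57.9  36.1] hi [36.4 49.9 84.3] med [ -0.1 -15.2  51.9]
top fallen collar 123 lo [-20.2  18.2  35.4] hi [20.5 49.9 58.4] med [-0.2 36.5 46.6]
top plate 67 lo [ -26.7 -223.6   48.4] hi [  30.7 -213.2   59.6] med [   0.5 -218.4   52.2]
top shoe 205 lo [ -29.7 -220.9   24.1] hi [  33.3 -183.3   33.9] med [   2.2 -199.2   29.3]
scene rails 1151 lo [ -47.8 -300.4   17. ] hi [ 48.4 235.4  24. ] med [ 40.7 -20.2  20.7]
scene stop 257 lo [-46.6 220.5  46.4] hi [ 48.  233.2  55.2] med [  3.1 227.1  50.6]
scene collar tops 352 lo [-21.7 162.7 105. ] hi [ 22.  206.1 117.9] med [  1.3 184.9 113.8]
scene mid top 327 lo [-20.4  89.  105.2] hi [ 23.6 132.6 117.5] med [  3.1 112.1 113.7]
scene feet 979 lo [-35.1  75.7  17. ] hi [ 36.  232.2  24. ] med [ 14.1 149.1  20.9]
scene fallen foot top 216 lo [-36.1 -54.3  60. ] hi [ 34.4 -37.3  84.8] med [  0.1 -45.1  77.4]
scene fallen neck 219 lo [-13.4 -29.8  40.1] hi [14.5 14.9 57.9] med [ 3.3 -8.2 50.2]
scene fallen 767 lo [-36.1 -57.6  36.3] hi [34.4 48.2 84.8] med [  3.5 -22.8  52.4]
scene fallen collar 181 lo [-19.5  18.2  35. ] hi [20.4 48.2 56.8] med [ 2.2 37.6 47.3]
scene plate 100 lo [ -29.4 -225.4   48.1] hi [  30.5 -213.3   57.7] med [   0.9 -218.5   53. ]
scene shoe 302 lo [ -33.6 -223.8   24.1] hi [  33.5 -183.5   34. ] med [   1.1 -199.8   29.8]
```

```bash
cat >> h.py <<'E'
from scipy.spatial.transform import Rotation as Ro
def need(x,y,z,tilt=0):
    """increments to put the TCP at lane (x,y,z mm), tool x = lane y, tilted by tilt deg about tool y"""
    s=monitor.get_obs(); R=Ro.from_quat(s['tool_rot']); p=np.array(s['eef_pos'])
    t=np.r_[L0+x/1e3*LX+y/1e3*LY,z/1e3]
    T=Ro.from_matrix(np.c_[np.r_[LY,0],np.r_[LX,0],[0,0,-1]])*Ro.from_euler('y',tilt,degrees=True)
    print('t',round(s['clock'],2),'tcp lane mm',(lane(p)*1000).round(1),'F',np.round(s['ft_force'],1),'grip',round(s['grip_width'],4),'gf',np.round(s['grasp_force'],1),'q',np.round(s['joint_pos'],2))
    print(' cm',(R.inv().apply(t-p)*100).round(2),'rad',(R.inv()*T).as_rotvec().round(3))
E
python3 -c "
from h import *
need(0.5,10,200); need(0.5,10,100)"
```

```text
t 0.1 tcp lane mm [-460.2 -359.   203.5] F [-0.1  0.2  0.7] grip 0.0854 gf 0.0 q [-1.21  0.24  0.    1.34  0.    1.57]
 cm [ 51.03 -29.66   0.41] rad [-2.000e-03 -1.000e-03 -1.422e+00]
t 0.1 tcp lane mm [-460.2 -359.   203.5] F [-0.1  0.2  0.7] grip 0.0854 gf 0.0 q [-1.21  0.24  0.    1.34  0.    1.57]
 cm [ 51.03 -29.64  10.41] rad [-2.000e-03 -1.000e-03 -1.422e+00]
```

Call:
arm_command(increments=[{"dx": 4,"dy": -2.3,"wz": -0.11,"grip": 4.1},{"dx": 8,"dy": -4.6,"wz": -0.22,"grip": 4.1},{"dx": 12,"dy": -7,"wz": -0.33,"grip": 4.1},{"dx": 16,"dy": -9.3,"wz": -0.44,"grip": 4.1},{"dx": 20,"dy": -11.6,"wz": -0.56,"grip": 4.1},{"dx": 24,"dy": -14,"wz": -0.67,"grip": 4.1},{"dx": 28,"dy": -16.3,"wz": -0.78,"grip": 4.1},{"dx": 32,"dy": -18.6,"wz": -0.9,"grip": 4.1},{"dx": 36,"dy": -21,"wz": -1.0,"grip": 4.1},{"dx": 40,"dy": -23.2,"wz": -1.11,"grip": 4.1}])

```text
validation failed for argument at $.in...
```

```bash
python3 -c "
from h import *
need(0.5,10,100)"
```

```text
t 0.1 tcp lane mm [-460.2 -359.   203.5] F [-0.1  0.2  0.7] grip 0.0854 gf 0.0 q [-1.21  0.24  0.    1.34  0.    1.57]
 cm [ 51.03 -29.64  10.41] rad [-2.000e-03 -1.000e-03 -1.422e+00]
```

Call:
arm_command(increments=[{"dx": 4.0,"dy": -2.3,"dz": 0.0,"wx": 0.0,"wy": 0.0,"wz": -0.11,"grip": 4.1},{"dx": 8.0,"dy": -4.6,"dz": 0.0,"wx": 0.0,"wy": 0.0,"wz": -0.22,"grip": 4.1}])

```text
clock: 0.3
eef_pos: [0.2353, -0.3958, 0.2035]
tool_rot: [0.958, 0.287, -0.0, -0.001]
ft_force: [1.3, -0.1, -0.1]
grip_width: 0.059
grasp_force: 0.0
```

```bash
python3 -c "
from h import *
need(0.5,10,100)"
```

```text
t 0.3 tcp lane mm [-387.9 -301.7  203.5] F [ 1.3 -0.1 -0.1] grip 0.059 gf 0.0 q [-1.03  0.16 -0.09  1.31  0.    1.52]
 cm [ 47.48 -15.02  10.38] rad [-1.000e-03 -1.000e-03 -1.201e+00]
```

Call:
arm_command(increments=[{"dx": 4.5,"dy": -1.4,"dz": 0.0,"wx": 0.0,"wy": 0.0,"wz": -0.12,"grip": 4.1},{"dx": 9.0,"dy": -2.8,"dz": 0.0,"wx": 0.0,"wy": 0.0,"wz": -0.24,"grip": 4.1},{"dx": 13.5,"dy": -4.2,"dz": 0.0,"wx": 0.0,"wy": 0.0,"wz": -0.36,"grip": 4.1},{"dx": 18.0,"dy": -5.7,"dz": 0.0,"wx": 0.0,"wy": 0.0,"wz": -0.48,"grip": 4.1},{"dx": 22.5,"dy": -7.1,"dz": 0.0,"wx": 0.0,"wy": 0.0,"wz": -0.6,"grip": 4.1},{"dx": 27.0,"dy": -8.5,"dz": 0.0,"wx": 0.0,"wy": 0.0,"wz": -0.72,"grip": 4.1},{"dx": 31.5,"dy": -10.0,"dz": 0.0,"wx": 0.0,"wy": 0.0,"wz": -0.84,"grip": 4.1},{"dx": 36.0,"dy": -11.4,"dz": 0.0,"wx": 0.0,"wy": 0.0,"wz": -0.96,"grip": 4.1},{"dx": 40.5,"dy": -12.8,"dz": 0.0,"wx": 0.0,"wy": 0.0,"wz": -1.08,"grip": 4.1},{"dx": 45.0,"dy": -14.2,"dz": 0.0,"wx": 0.0,"wy": 0.0,"wz": -1.2,"grip": 4.1}])

```text
clock: 1.3
eef_pos: [0.5341, -0.0286, 0.2039]
tool_rot: [0.627, 0.779, -0.0, -0.0]
ft_force: [0.6, -0.8, 0.0]
grip_width: 0.0409
grasp_force: 0.0
```

```bash
python3 -c "
from h import *
need(0.5,10,100)"
```

```text
t 1.3 tcp lane mm [-18.3  -5.9 203.9] F [ 0.6 -0.8  0. ] grip 0.0409 gf 0.0 q [-0.05  0.31  0.1   1.36 -0.    1.3 ]
 cm [ 1.59  1.89 10.39] rad [-0.001 -0.     0.003]
```

Call:
arm_command(increments=[{"dx": 0.8,"dy": 0.9,"dz": 3.0,"wx": 0.0,"wy": 0.0,"wz": 0.0,"grip": 4.1},{"dx": 1.6,"dy": 1.9,"dz": 7.0,"wx": 0.0,"wy": 0.0,"wz": 0.0,"grip": 4.1},{"dx": 1.6,"dy": 1.9,"dz": 10.0,"wx": 0.0,"wy": 0.0,"wz": 0.0,"grip": 4.1},{"dx": 1.6,"dy": 1.9,"dz": 10.0,"wx": 0.0,"wy": 0.0,"wz": 0.0,"grip": 4.1},{"dx": 1.6,"dy": 1.9,"dz": 10.0,"wx": 0.0,"wy": 0.0,"wz": 0.0,"grip": 4.1}])

```text
clock: 1.8
eef_pos: [0.5481, -0.0108, 0.1041]
tool_rot: [0.629, 0.778, -0.001, -0.001]
ft_force: [-0.1, 0.0, 0.1]
grip_width: 0.0412
grasp_force: 0.0
```

```bash
python3 -c "
from h import *
need(0.5,10,18)
p,d,c=grab('wrist'); save('pics/w0.png',p); Q=lane(pts(d,c))*1000
m=(abs(Q[...,0])<25)&(Q[...,2]>35)&(Q[...,2]<60)&(Q[...,1]<12)&(Q[...,1]>-25); print(Q[m].min(0),Q[m].max(0),m.sum())
need(0.5,10,18)"
```

```text
t 1.8 tcp lane mm [ -0.8   8.5 104.1] F [-0.1  0.   0.1] grip 0.0412 gf 0.0 q [-0.02  0.4  -0.04  1.13 -0.    1.34]
 cm [0.15 0.15 8.61] rad [-0.002 -0.    -0.002]
[-16.60606622 -24.99886215  37.53199118] [13.04554576 11.98319139 56.58159847] 1884
t 1.85 tcp lane mm [  0.4   8.  105.6] F [ 0.2 -0.1  0.9] grip 0.0409 gf 0.0 q [-0.02  0.4  -0.04  1.13 -0.    1.34]
 cm [ 0.2  -0.    8.76] rad [ 0.001  0.    -0.002]
```

View pics/w0.png

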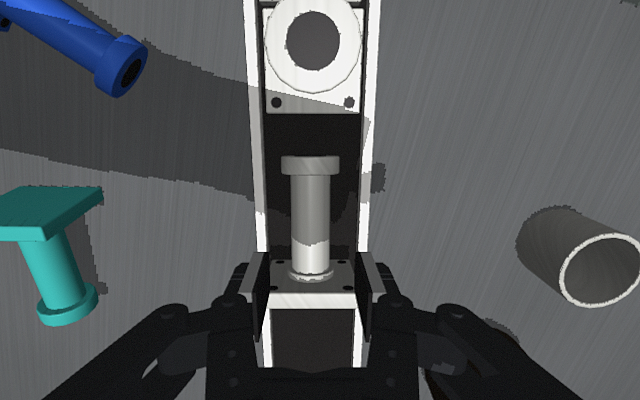

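The wrist view shows the neck at (310,235), centred between the fingertips at (255,290) and (370,290) and lined up with the lane. I go down.

Call:
arm_command(increments=[{"dx": 0.1,"dy": 0.0,"dz": 3.0,"wx": 0.0,"wy": 0.0,"wz": 0.0,"grip": 4.1},{"dx": 0.2,"dy": 0.0,"dz": 5.5,"wx": 0.0,"wy": 0.0,"wz": 0.0,"grip": 4.1},{"dx": 0.2,"dy": 0.0,"dz": 6.5,"wx": 0.0,"wy": 0.0,"wz": 0.0,"grip": 4.1},{"dx": 0.2,"dy": 0.0,"dz": 7.3,"wx": 0.0,"wy": 0.0,"wz": 0.0,"grip": 4.1},{"dx": 0.2,"dy": 0.0,"dz": 8.0,"wx": 0.0,"wy": 0.0,"wz": 0.0,"grip": 4.1},{"dx": 0.2,"dy": 0.0,"dz": 8.6,"wx": 0.0,"wy": 0.0,"wz": 0.0,"grip": 4.1},{"dx": 0.2,"dy": 0.0,"dz": 8.6,"wx": 0.0,"wy": 0.0,"wz": 0.0,"grip": 4.1},{"dx": 0.2,"dy": 0.0,"dz": 8.6,"wx": 0.0,"wy": 0.0,"wz": 0.0,"grip": 4.1}])

```text
clock: 2.65
eef_pos: [0.5486, -0.0088, 0.0187]
tool_rot: [0.629, 0.778, 0.0, 0.0]
ft_force: [0.5, 0.5, -0.9]
grip_width: 0.0411
grasp_force: 0.0
```

```bash
python3 -c "
from h import *
need(0.5,10,18)"
```

```text
t 2.65 tcp lane mm [ 0.1 10.3 18.7] F [ 0.5  0.5 -0.9] grip 0.0411 gf 0.0 q [-0.02  0.48 -0.15  0.93 -0.    1.34]
 cm [-0.03  0.04  0.07] rad [ 0.001  0.    -0.002]
```

Call:
arm_command(increments=[{"dx": 0.0,"dy": 0.0,"dz": 0.0,"wx": 0.0,"wy": 0.0,"wz": 0.0,"grip": 1.0},{"dx": 0.0,"dy": 0.0,"dz": 0.0,"wx": 0.0,"wy": 0.0,"wz": 0.0,"grip": 1.0},{"dx": 0.0,"dy": 0.0,"dz": 0.0,"wx": 0.0,"wy": 0.0,"wz": 0.0,"grip": 1.0},{"dx": 0.0,"dy": 0.0,"dz": -1.5,"wx": 0.0,"wy": 0.0,"wz": 0.0,"grip": 1.0},{"dx": 0.0,"dy": 0.0,"dz": -4.0,"wx": 0.0,"wy": 0.0,"wz": 0.0,"grip": 1.0},{"dx": 0.0,"dy": 0.0,"dz": -8.0,"wx": 0.0,"wy": 0.0,"wz": 0.0,"grip": 1.0},{"dx": 0.0,"dy": 0.0,"dz": -12.0,"wx": 0.0,"wy": 0.0,"wz": 0.0,"grip": 1.0},{"dx": 0.0,"dy": 0.0,"dz": -12.0,"wx": 0.0,"wy": 0.0,"wz": 0.0,"grip": 1.0}])

```text
clock: 3.45
eef_pos: [0.5528, -0.0088, 0.1451]
tool_rot: [0.629, 0.778, 0.004, 0.005]
ft_force: [0.4, -0.3, 0.2]
grip_width: 0.0097
grasp_force: 0.0
```

```bash
python3 -c "
from h import *
need(0.5,10,140)
p,d,c=grab('wrist'); save('pics/w1.png',p)
"
```

```text
t 3.45 tcp lane mm [  4.2   9.4 145.1] F [ 0.4 -0.3  0.2] grip 0.0097 gf 0.0 q [-0.02  0.37  0.02  1.21 -0.    1.34]
 cm [ 0.06 -0.38  0.51] rad [ 0.013  0.003 -0.002]
```

View pics/w1.png

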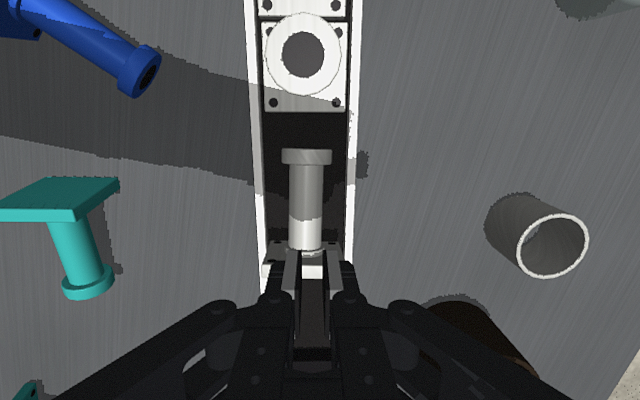

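The grasp missed. The fingers are shut at (310,290), the adapter still lies at (305,200) in the lane, and the pads were too high on the neck. I check its position before regrasping lower.

```bash
python3 -c "
from h import *
for n in('wrist','scene'):
    p,d,c=grab(n); Q=lane(pts(d,c))*1000; Z=Q[...,2];Y=Q[...,1]; i=(abs(Q[...,0])<38)
    for t,m in(('collar',i&(Y>18)&(Y<65)&(Z>30)&(Z<62)),('neck',i&(abs(Q[...,0])<18)&(Y>-10)&(Y<14)&(Z>30)&(Z<62)),('foot',i&(Y>-75)&(Y<-25)&(Z>62)&(Z<90)),('fallen',i&(Y>-80)&(Y<65)&(Z>36)&(Z<90))):
        q=Q[m]; print(n,t,len(q),q.min(0).round(1) if len(q) else '',q.max(0).round(1) if len(q) else '')
"
```

```text
wrist collar 1547 [-20.8  18.   31. ] [23.3 49.8 54.6]
wrist neck 948 [-14.2  -9.9  37.1] [14.9 14.  54.4]
wrist foot 539 [-35.9 -52.3  62.2] [ 11.5 -38.1  81.1]
wrist fallen 4633 [-35.9 -52.3  36. ] [33.1 49.8 81.1]
scene collar 203 [-16.   18.   30.3] [24.  49.5 57.6]
scene neck 131 [-12.  -10.   32.8] [16.4 14.  54.6]
scene foot 152 [-24.6 -54.9  62. ] [ 35.  -37.7  83.6]
scene fallen 730 [-32.3 -56.9  36.1] [35.  49.5 83.6]
```

Call:
arm_command(increments=[{"dx": 0.0,"dy": 0.0,"dz": 1.0,"wx": 0.0,"wy": 0.0,"wz": 0.0,"grip": 4.1},{"dx": 0.0,"dy": 0.0,"dz": 3.0,"wx": 0.0,"wy": 0.0,"wz": 0.0,"grip": 4.1},{"dx": 0.0,"dy": 0.0,"dz": 4.0,"wx": 0.0,"wy": 0.0,"wz": 0.0,"grip": 4.1},{"dx": 0.0,"dy": 0.0,"dz": 4.0,"wx": 0.0,"wy": 0.0,"wz": 0.0,"grip": 4.1},{"dx": 0.0,"dy": 0.0,"dz": 4.0,"wx": 0.0,"wy": 0.0,"wz": 0.0,"grip": 4.1}])

```text
clock: 4.1
eef_pos: [0.5476, -0.0088, 0.0974]
tool_rot: [0.629, 0.778, -0.001, -0.001]
ft_force: [-0.0, 0.2, 0.6]
grip_width: 0.0411
grasp_force: 0.0
```

```bash
python3 -c "
from h import *
need(0.8,10,11)"
```

```text
t 4.1 tcp lane mm [-0.9 10.5 97.4] F [-0.   0.2  0.6] grip 0.0411 gf 0.0 q [-0.02  0.4  -0.05  1.12  0.    1.34]
 cm [-0.06  0.18  8.64] rad [-0.002 -0.    -0.002]
```

Call:
arm_command(increments=[{"dx": 0.0,"dy": 0.05,"dz": 3.0,"wx": 0.0,"wy": 0.0,"wz": 0.0,"grip": 4.1},{"dx": 0.0,"dy": 0.1,"dz": 5.0,"wx": 0.0,"wy": 0.0,"wz": 0.0,"grip": 4.1},{"dx": 0.0,"dy": 0.1,"dz": 6.5,"wx": 0.0,"wy": 0.0,"wz": 0.0,"grip": 4.1},{"dx": 0.0,"dy": 0.1,"dz": 7.4,"wx": 0.0,"wy": 0.0,"wz": 0.0,"grip": 4.1},{"dx": 0.0,"dy": 0.1,"dz": 8.0,"wx": 0.0,"wy": 0.0,"wz": 0.0,"grip": 4.1},{"dx": 0.0,"dy": 0.1,"dz": 8.4,"wx": 0.0,"wy": 0.0,"wz": 0.0,"grip": 4.1},{"dx": 0.0,"dy": 0.1,"dz": 8.6,"wx": 0.0,"wy": 0.0,"wz": 0.0,"grip": 4.1},{"dx": 0.0,"dy": 0.1,"dz": 8.6,"wx": 0.0,"wy": 0.0,"wz": 0.0,"grip": 4.1}])

```text
clock: 4.9
eef_pos: [0.5496, -0.0086, 0.0127]
tool_rot: [0.629, 0.778, 0.0, 0.0]
ft_force: [0.2, -1.0, -0.0]
grip_width: 0.041
grasp_force: 0.0
```

Call:
arm_command(increments=[{"dx": 0.0,"dy": 0.0,"dz": 0.0,"wx": 0.0,"wy": 0.0,"wz": 0.0,"grip": 1.0},{"dx": 0.0,"dy": 0.0,"dz": 0.0,"wx": 0.0,"wy": 0.0,"wz": 0.0,"grip": 1.0},{"dx": 0.0,"dy": 0.0,"dz": 0.0,"wx": 0.0,"wy": 0.0,"wz": 0.0,"grip": 1.0},{"dx": 0.0,"dy": 0.0,"dz": 0.0,"wx": 0.0,"wy": 0.0,"wz": 0.0,"grip": 1.0}])

```text
clock: 5.3
eef_pos: [0.5498, -0.0085, 0.0133]
tool_rot: [0.629, 0.778, 0.001, 0.001]
ft_force: [-0.6, 0.6, 6.1]
grip_width: 0.0232
grasp_force: 56.5
```

```bash
python3 -c "
from h import *
need(0.8,10,11)"
```

```text
t 5.3 tcp lane mm [ 1.4 10.3 13.3] F [-0.6  0.6  6.1] grip 0.0232 gf 56.5 q [-0.02  0.49 -0.16  0.92  0.    1.34]
 cm [-0.03 -0.06  0.23] rad [ 0.002  0.    -0.002]
```

Call:
arm_command(increments=[{"dx": 0.0,"dy": 0.0,"dz": 0.0,"wx": 0.0,"wy": 0.0,"wz": 0.0,"grip": 4.1},{"dx": 0.0,"dy": 0.0,"dz": 0.0,"wx": 0.0,"wy": 0.0,"wz": 0.0,"grip": 4.1}])

```text
clock: 5.5
eef_pos: [0.5492, -0.0086, 0.0121]
tool_rot: [0.629, 0.778, -0.0, -0.0]
ft_force: [0.2, 0.2, 0.0]
grip_width: 0.0411
grasp_force: 0.0
```

```bash
python3 -c "
from h import *
need(0.8,10,8)
p,d,c=grab('wrist'); save('pics/w2.png',p); s=monitor.get_obs()
P=pts(d,c); T=Ro.from_quat(s['tool_rot']).inv().apply((P-s['eef_pos']).reshape(-1,3)).reshape(P.shape)*1000
for x in range(-14,15,4):
  m=(abs(T[...,0]-x)<2)&(abs(T[...,1])>17)&(abs(T[...,1])<38)&(T[...,2]<4)&(T[...,2]>-80)
  for sg in(1,-1):
    q=T[m&(T[...,1]*sg>0)]
    if len(q): print(x,sg,len(q),'z',np.percentile(q[:,2],[50,90,98,100]).round(1),'|y|',abs(q[:,1]).min().round(1),abs(q[:,1]).max().round(1))
Q=lane(P)*1000
for y in(-5,20,30,42):
  m=(abs(Q[...,1]-y)<2.5)&(abs(Q[...,0])<24)&(Q[...,2]>25)&(Q[...,2]<65); q=Q[m]; 
  if len(q): print('lane y',y,q.min(0).round(1),q.max(0).round(1))
"
```

```text
t 5.5 tcp lane mm [ 0.7 10.4 12.1] F [0.2 0.2 0. ] grip 0.0411 gf 0.0 q [-0.02  0.49 -0.16  0.92 -0.    1.34]
 cm [-0.04  0.01  0.41] rad [-0.     0.    -0.002]
-14 1 69 z [3.4 3.8 3.9 4. ] |y| 19.1 37.7
-14 -1 60 z [3.4 3.8 4.  4. ] |y| 17.0 37.7
-10 1 148 z [2.  3.7 3.9 4. ] |y| 19.0 37.9
-10 -1 153 z [2.7 3.7 3.9 4. ] |y| 17.5 38.0
-6 1 313 z [-35.1   3.5   3.8   3.9] |y| 19.3 37.9
-6 -1 283 z [-38.7   3.7   3.9   4. ] |y| 17.3 38.0
-2 1 361 z [-2.7  3.6  3.9  4. ] |y| 19.2 38.0
-2 -1 363 z [2.4 3.7 3.9 4. ] |y| 17.2 38.0
2 1 392 z [-6.7  3.7  3.9  4. ] |y| 19.2 38.0
2 -1 382 z [-29.2   3.7   3.9   4. ] |y| 17.1 38.0
6 1 566 z [-45.7   3.5   3.9   4. ] |y| 19.6 38.0
6 -1 574 z [-46.4   3.5   3.9   4. ] |y| 17.0 37.9
10 1 980 z [-52.8   3.1   3.8   4. ] |y| 19.4 38.0
10 -1 999 z [-53.    3.3   3.9   4. ] |y| 17.4 38.0
14 1 1303 z [-69.1  -8.1   3.6   4. ] |y| 20.8 38.0
14 -1 1349 z [-67.6   2.9   3.7   4. ] |y| 18.6 37.9
lane y -5 [-13.9  -7.5  38. ] [15.3 -2.5 54.1]
lane y 20 [-23.9  17.5  35. ] [24.  22.5 65. ]
lane y 30 [-12.2  27.5  35.3] [16.8 32.5 49.1]
lane y 42 [-18.8  39.5  32. ] [24.  44.5 54.4]
```

View pics/w2.png

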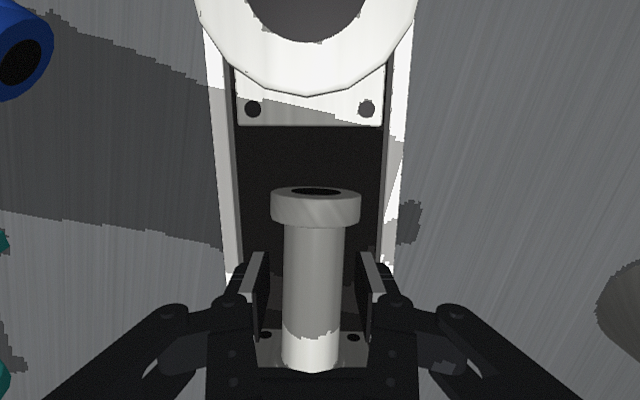

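The neck at (313,290) sits between the pads at (258,285) and (370,285), which end visibly short of the floor. I measure how far the tips reach.

```bash
python3 -c "
from h import *
p,d,c=grab('wrist'); s=monitor.get_obs()
P=pts(d,c); T=Ro.from_quat(s['tool_rot']).inv().apply((P-s['eef_pos']).reshape(-1,3)).reshape(P.shape)*1000
for v in (250,265,280,300,320):
  print(v,'R',[tuple(T[v,u].round(0).astype(int)) for u in range(352,384,4)])
  print(v,'L',[tuple(T[v,u].round(0).astype(int)) for u in range(240,272,4)])
"
```

```text
250 R [(np.int64(-5), np.int64(24), np.int64(3)), (np.int64(-5), np.int64(26), np.int64(4)), (np.int64(-5), np.int64(29), np.int64(4)), (np.int64(-5), np.int64(31), np.int64(4)), (np.int64(-5), np.int64(33), np.int64(3)), (np.int64(-5), np.int64(36), np.int64(3)), (np.int64(-5), np.int64(38), np.int64(3)), (np.int64(0), np.int64(38), np.int64(-7))]
250 L [(np.int64(-2), np.int64(-40), np.int64(-2)), (np.int64(-4), np.int64(-39), np.int64(3)), (np.int64(-5), np.int64(-37), np.int64(4)), (np.int64(-5), np.int64(-34), np.int64(4)), (np.int64(-5), np.int64(-32), np.int64(4)), (np.int64(-5), np.int64(-30), np.int64(4)), (np.int64(-4), np.int64(-27), np.int64(3)), (np.int64(-5), np.int64(-25), np.int64(3))]
265 R [(np.int64(-15), np.int64(24), np.int64(3)), (np.int64(6), np.int64(21), np.int64(-35)), (np.int64(12), np.int64(21), np.int64(-46)), (np.int64(12), np.int64(23), np.int64(-46)), (np.int64(12), np.int64(24), np.int64(-46)), (np.int64(13), np.int64(26), np.int64(-47)), (np.int64(8), np.int64(29), np.int64(-39)), (np.int64(8), np.int64(31), np.int64(-38))]
265 L [(np.int64(8), np.in
[... 1851 characters left out ...]
6), np.int64(3)), (np.int64(-54), np.int64(29), np.int64(5)), (np.int64(-9), np.int64(21), np.int64(-55)), (np.int64(-3), np.int64(21), np.int64(-62)), (np.int64(0), np.int64(22), np.int64(-66)), (np.int64(2), np.int64(23), np.int64(-69)), (np.int64(14), np.int64(21), np.int64(-84)), (np.int64(13), np.int64(22), np.int64(-83))]
320 L [(np.int64(13), np.int64(-22), np.int64(-83)), (np.int64(14), np.int64(-21), np.int64(-84)), (np.int64(13), np.int64(-20), np.int64(-83)), (np.int64(1), np.int64(-22), np.int64(-68)), (np.int64(0), np.int64(-21), np.int64(-66)), (np.int64(-4), np.int64(-20), np.int64(-61)), (np.int64(-54), np.int64(-30), np.int64(4)), (np.int64(-54), np.int64(-27), np.int64(4))]
```

The finger tips actually end about 31 mm behind the reported TCP at this opening (x 6..12, tool z about -33). That matches the 23 mm chord I pinched. To put the pads on the axis (z 35) I need reported z of about -9, so I check the camera's clearance to the standing collars first.

```bash
python3 -c "
from h import *
c=viewer.get_calibration('wrist'); print('cam lane',(lane(np.linalg.inv(np.array(c['view']))[:3,3])*1000).round(1)); need(0.8,8,-9)
p,d,c=grab('scene'); Q=lane(pts(d,c))*1000
i=(abs(Q[...,0])<60)&(Q[...,2]>85)&(Q[...,2]<260)
for zz in range(90,260,15):
  m=i&(abs(Q[...,2]-zz)<8)&(Q[...,1]<88)&(Q[...,1]>-100); q=Q[m]; 
  if len(q): print(zz,len(q),'y',q[:,1].min().round(),q[:,1].max().round())
"
```

```text
cam lane [  1.3  90.2 182.1]
t 5.6 tcp lane mm [ 0.6 10.4 12. ] F [-0.2  0.7 -1.5] grip 0.041 gf 0.0 q [-0.02  0.49 -0.16  0.92 -0.    1.34]
 cm [-0.24  0.02  2.1 ] rad [-0.    -0.    -0.002]
90 91 y 0.0 24.0
105 90 y -1.0 27.0
120 74 y 7.0 28.0
135 100 y -1.0 30.0
150 111 y 1.0 29.0
165 45 y 0.0 47.0
180 129 y -9.0 48.0
195 144 y -9.0 48.0
210 262 y -21.0 48.0
225 87 y -6.0 46.0
240 112 y -5.0 46.0
255 134 y -15.0 47.0
```

Call:
arm_command(increments=[{"dx": 0.0,"dy": 0.0,"dz": 0.6,"wx": 0.0,"wy": 0.0,"wz": 0.0,"grip": 4.1},{"dx": 0.0,"dy": 0.0,"dz": 1.2,"wx": 0.0,"wy": 0.0,"wz": 0.0,"grip": 4.1},{"dx": 0.0,"dy": 0.0,"dz": 1.7,"wx": 0.0,"wy": 0.0,"wz": 0.0,"grip": 4.1},{"dx": 0.0,"dy": 0.0,"dz": 2.0,"wx": 0.0,"wy": 0.0,"wz": 0.0,"grip": 4.1},{"dx": 0.0,"dy": 0.0,"dz": 2.0,"wx": 0.0,"wy": 0.0,"wz": 0.0,"grip": 4.1}])

```text
clock: 6.15
eef_pos: [0.5485, -0.0086, -0.0086]
tool_rot: [0.629, 0.778, -0.001, -0.001]
ft_force: [-0.7, 0.4, 0.7]
grip_width: 0.0413
grasp_force: 0.0
```

Call:
arm_command(increments=[{"dx": 0.0,"dy": 0.0,"dz": 0.0,"wx": 0.0,"wy": 0.0,"wz": 0.0,"grip": 1.0},{"dx": 0.0,"dy": 0.0,"dz": 0.0,"wx": 0.0,"wy": 0.0,"wz": 0.0,"grip": 1.0},{"dx": 0.0,"dy": 0.0,"dz": 0.0,"wx": 0.0,"wy": 0.0,"wz": 0.0,"grip": 1.0},{"dx": 0.0,"dy": 0.0,"dz": 0.0,"wx": 0.0,"wy": 0.0,"wz": 0.0,"grip": 1.0}])

```text
clock: 6.55
eef_pos: [0.5492, -0.0086, -0.0076]
tool_rot: [0.629, 0.778, -0.0, -0.0]
ft_force: [-0.2, -0.1, 0.2]
grip_width: 0.0284
grasp_force: 58.8
```

Call:
arm_command(increments=[{"dx": 0.0,"dy": 0.0,"dz": -0.5,"wx": 0.0,"wy": 0.0,"wz": 0.0,"grip": 1.0},{"dx": 0.0,"dy": 0.0,"dz": -1.5,"wx": 0.0,"wy": 0.0,"wz": 0.0,"grip": 1.0},{"dx": 0.0,"dy": 0.0,"dz": -3.0,"wx": 0.0,"wy": 0.0,"wz": 0.0,"grip": 1.0},{"dx": 0.0,"dy": 0.0,"dz": -5.0,"wx": 0.0,"wy": 0.0,"wz": 0.0,"grip": 1.0},{"dx": 0.0,"dy": 0.0,"dz": -7.0,"wx": 0.0,"wy": 0.0,"wz": 0.0,"grip": 1.0},{"dx": 0.0,"dy": 0.0,"dz": -9.0,"wx": 0.0,"wy": 0.0,"wz": 0.0,"grip": 1.0},{"dx": 0.0,"dy": 0.0,"dz": -10.0,"wx": 0.0,"wy": 0.0,"wz": 0.0,"grip": 1.0},{"dx": 0.0,"dy": 0.0,"dz": -10.0,"wx": 0.0,"wy": 0.0,"wz": 0.0,"grip": 1.0}])

```text
clock: 7.35
eef_pos: [0.5506, -0.0086, 0.0941]
tool_rot: [0.629, 0.778, 0.001, 0.001]
ft_force: [0.1, 0.1, -5.0]
grip_width: 0.0284
grasp_force: 59.4
```

```bash
cat >> h.py <<'E'
def needG(x,y,z,tilt,g=43):
    t=np.radians(tilt); need(x,y+g*np.sin(t),z-g*np.cos(t),tilt)
E
python3 -c "
from h import *
for t in(15,30,45,60,70,80): needG(1,12,135,t)"
```

```text
t 7.35 tcp lane mm [ 2.1 10.1 94.1] F [ 0.1  0.1 -5. ] grip 0.0284 gf 59.4 q [-0.02  0.41 -0.06  1.1   0.    1.34]
 cm [ 1.3  -0.11  0.06] rad [ 0.004  0.262 -0.001]
t 7.35 tcp lane mm [ 2.1 10.1 94.1] F [ 0.1  0.1 -5. ] grip 0.0284 gf 59.4 q [-0.02  0.41 -0.06  1.1   0.    1.34]
 cm [ 2.34 -0.11 -0.37] rad [ 0.004  0.524 -0.001]
t 7.35 tcp lane mm [ 2.1 10.1 94.1] F [ 0.1  0.1 -5. ] grip 0.0284 gf 59.4 q [-0.02  0.41 -0.06  1.1   0.    1.34]
 cm [ 3.23 -0.11 -1.05] rad [ 0.004  0.786 -0.   ]
t 7.35 tcp lane mm [ 2.1 10.1 94.1] F [ 0.1  0.1 -5. ] grip 0.0284 gf 59.4 q [-0.02  0.41 -0.06  1.1   0.    1.34]
 cm [ 3.91 -0.11 -1.94] rad [0.004 1.048 0.   ]
t 7.35 tcp lane mm [ 2.1 10.1 94.1] F [ 0.1  0.1 -5. ] grip 0.0284 gf 59.4 q [-0.02  0.41 -0.06  1.1   0.    1.34]
 cm [ 4.23 -0.1  -2.62] rad [4.000e-03 1.222e+00 1.000e-03]
t 7.35 tcp lane mm [ 2.1 10.1 94.1] F [ 0.1  0.1 -5. ] grip 0.0284 gf 59.4 q [-0.02  0.41 -0.06  1.1   0.    1.34]
 cm [ 4.42 -0.1  -3.35] rad [4.000e-03 1.397e+00 1.000e-03]
```

Lifted, with 5 N of weight and the grip holding. I tilt it upright.

Call:
arm_command(increments=[{"dx": 0.8,"dy": 0.0,"dz": 0.0,"wx": 0.0,"wy": 0.14,"wz": 0.0,"grip": 1.0},{"dx": 1.4,"dy": 0.0,"dz": 0.0,"wx": 0.0,"wy": 0.28,"wz": 0.0,"grip": 1.0},{"dx": 1.9,"dy": 0.0,"dz": -0.2,"wx": 0.0,"wy": 0.42,"wz": 0.0,"grip": 1.0},{"dx": 2.5,"dy": 0.0,"dz": -0.5,"wx": 0.0,"wy": 0.56,"wz": 0.0,"grip": 1.0},{"dx": 3.0,"dy": 0.0,"dz": -0.8,"wx": 0.0,"wy": 0.7,"wz": 0.0,"grip": 1.0},{"dx": 3.4,"dy": 0.0,"dz": -1.2,"wx": 0.0,"wy": 0.84,"wz": 0.0,"grip": 1.0},{"dx": 3.8,"dy": 0.0,"dz": -1.7,"wx": 0.0,"wy": 0.98,"wz": 0.0,"grip": 1.0},{"dx": 4.1,"dy": 0.0,"dz": -2.2,"wx": 0.0,"wy": 1.12,"wz": 0.0,"grip": 1.0},{"dx": 4.3,"dy": 0.0,"dz": -2.8,"wx": 0.0,"wy": 1.26,"wz": 0.0,"grip": 1.0},{"dx": 4.4,"dy": 0.0,"dz": -3.3,"wx": 0.0,"wy": 1.39,"wz": 0.0,"grip": 1.0}])

```text
clock: 8.35
eef_pos: [0.5338, 0.0387, 0.118]
tool_rot: [0.487, 0.599, 0.404, -0.491]
ft_force: [-17.8, 4.5, 58.4]
grip_width: 0.0283
grasp_force: 60.2
```

```bash
python3 -c "
from h import *
needG(1,12,135,80)
p,d,c=grab('scene'); save('pics/s1.png',p)"
```

```text
t 8.35 tcp lane mm [ -4.3  59.9 118. ] F [-17.8   4.5  58.4] grip 0.0283 gf 60.2 q [-0.44  1.13  0.45  2.15  0.91  0.25]
 cm [ 0.83  0.54 -0.72] rad [0.013 0.017 0.003]
```

View pics/s1.png

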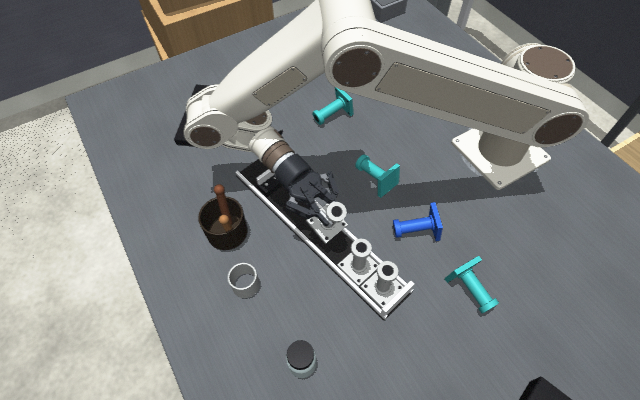

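The scene view shows the adapter nearly upright at (328,215), with the wrist low at (210,130) by the black slab at (197,115). Force is 58 N upward, so something is touching, and I back up at once.

Call:
arm_command(increments=[{"dx": 1.0,"dy": 0.0,"dz": 0.0,"wx": 0.0,"wy": -0.05,"wz": 0.0,"grip": 1.0},{"dx": 3.0,"dy": 0.0,"dz": 0.0,"wx": 0.0,"wy": -0.1,"wz": 0.0,"grip": 1.0},{"dx": 5.0,"dy": 0.0,"dz": 0.0,"wx": 0.0,"wy": -0.1,"wz": 0.0,"grip": 1.0},{"dx": 5.0,"dy": 0.0,"dz": 0.0,"wx": 0.0,"wy": -0.1,"wz": 0.0,"grip": 1.0},{"dx": 5.0,"dy": 0.0,"dz": 0.0,"wx": 0.0,"wy": -0.1,"wz": 0.0,"grip": 1.0}])

```text
clock: 8.9
eef_pos: [0.5307, 0.0496, 0.1696]
tool_rot: [0.507, 0.624, 0.377, -0.461]
ft_force: [0.5, -1.1, -5.9]
grip_width: 0.0281
grasp_force: 61.1
```

```bash
python3 -c "
from h import *
needG(1,12,180,74)
p,d,c=grab('scene'); Q=lane(pts(d,c))*1000
i=(abs(Q[...,0])<60)&(Q[...,2]>30)&(Q[...,1]<75)&(Q[...,1]>-330)
for y in range(-320,76,20):
  m=i&(abs(Q[...,1]-y)<10); q=Q[m]
  if len(q): print(y,len(q),'z',q[:,2].min().round(),q[:,2].max().round(),'x',q[:,0].min().round(),q[:,0].max().round())
for n,r in(('mid',(50,145)),('end',(150,215))):
  m=(abs(Q[...,0])<30)&(Q[...,2]>105)&(Q[...,2]<122)&(Q[...,1]>r[0])&(Q[...,1]<r[1]); print(n,np.median(Q[m],0).round(1),m.sum())
"
```

```text
t 8.9 tcp lane mm [ -5.   71.1 169.6] F [ 0.5 -1.1 -5.9] grip 0.0281 gf 61.1 q [-0.41  0.97  0.39  2.08  0.9   0.39]
 cm [-0.66  0.62 -1.65] rad [0.01  0.016 0.001]
-320 152 z 352.0 380.0 x 14.0 60.0
-300 143 z 355.0 383.0 x 3.0 60.0
-280 209 z 368.0 421.0 x -33.0 60.0
-260 369 z 265.0 443.0 x -59.0 60.0
-240 1074 z 239.0 450.0 x -60.0 60.0
-220 1665 z 30.0 459.0 x -60.0 49.0
-200 1276 z 30.0 465.0 x -59.0 33.0
-180 1185 z 30.0 472.0 x -60.0 31.0
-160 1095 z 224.0 476.0 x -60.0 31.0
-140 659 z 217.0 478.0 x -60.0 29.0
-120 283 z 216.0 270.0 x -39.0 32.0
-100 345 z 210.0 266.0 x -38.0 33.0
-80 423 z 208.0 261.0 x -42.0 33.0
-60 456 z 197.0 256.0 x -57.0 60.0
-40 534 z 185.0 230.0 x -60.0 60.0
-20 604 z 130.0 222.0 x -60.0 55.0
0 454 z 123.0 211.0 x -55.0 45.0
20 336 z 113.0 227.0 x -33.0 32.0
40 430 z 110.0 225.0 x -38.0 33.0
60 131 z 197.0 217.0 x -24.0 16.0
mid [  2.5 112.  113.6] 324
end [  1.4 185.4 113.6] 356
```

```bash
python3 -c "
from h import *
for t in (70,72,74): needG(1,36,100,t)
p,d,c=grab('scene'); save('pics/s2.png',cv2.resize(p[130:330,220:440],None,fx=3,fy=3)); np.savez('s2.npz',p=p,d=d,P=pts(d,c))"
```

```text
t 8.95 tcp lane mm [ -5.2  71.2 168.9] F [ 0.4  1.2 -5.1] grip 0.0281 gf 61.1 q [-0.41  0.97  0.39  2.08  0.9   0.39]
 cm [-7.85  0.6   2.93] rad [ 0.01  -0.055 -0.001]
t 8.95 tcp lane mm [ -5.2  71.2 168.9] F [ 0.4  1.2 -5.1] grip 0.0281 gf 61.1 q [-0.41  0.97  0.39  2.08  0.9   0.39]
 cm [-7.7   0.6   2.94] rad [ 0.01  -0.02  -0.001]
t 8.95 tcp lane mm [ -5.2  71.2 168.9] F [ 0.4  1.2 -5.1] grip 0.0281 gf 61.1 q [-0.41  0.97  0.39  2.08  0.9   0.39]
 cm [-7.55  0.6   2.94] rad [ 0.01   0.015 -0.001]
```

View pics/s2.png

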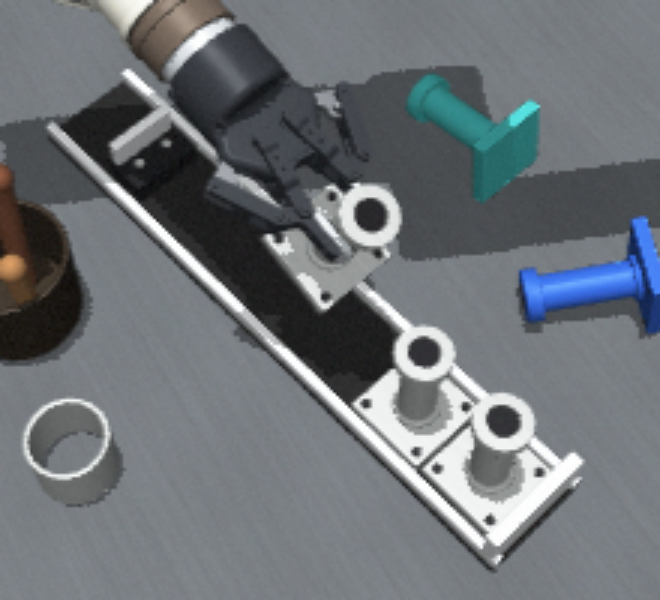

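The crop shows the adapter held at (330,250) well above the lane, between the standing row and the follower at (150,155). I measure its real lean from the collar and foot.

```bash
python3 -c "
from h import *
z=np.load('s2.npz'); p,P=z['p'],z['P']; Q=lane(P)*1000
def box(u0,v0,u1,v1):
    m=np.zeros(p.shape[:2],bool); m[130+v0//3:130+v1//3,220+u0//3:220+u1//3]=1; return m
for n,b in(('collar',box(338,180,405,248)),('foot',box(262,225,392,312))):
    m=box(0,0,0,0) if 0 else b; q=Q[m&(p.min(-1)>90)&(Q[...,2]>90)]
    rng=np.random.default_rng(0); best=None
    for _ in range(400):
        s=q[rng.choice(len(q),3,0)]; nn=np.cross(s[1]-s[0],s[2]-s[0]); L=np.linalg.norm(nn)
        if L<50: continue
        nn/=L; k=abs((q-s[0])@nn)<1.5
        if best is None or k.sum()>best.sum(): best=k
    r=q[best]; c=r.mean(0); nn=np.linalg.svd(r-c)[2][2]; nn*=np.sign(nn[2])
    print(n,len(q),best.sum(),c.round(1),'normal',nn.round(3),'lo',r.min(0).round(),'hi',r.max(0).round())
"
```

```text
collar 305 165 [ -4.3  45.  215.1] normal [-0.011  0.383  0.924] lo [-26.  27. 207.] hi [ 17.  65. 224.]
foot 648 258 [ 11.5  15.8 126.9] normal [-0.021  0.406  0.914] lo [-38. -23. 114.] hi [ 32.  39. 145.]
```

Call:
arm_command(increments=[{"dx": -1.5,"dy": 0.2,"dz": 0.5,"wx": 0.0,"wy": 0.0,"wz": 0.0,"grip": 1.0},{"dx": -3.0,"dy": 0.5,"dz": 1.1,"wx": 0.0,"wy": 0.0,"wz": 0.0,"grip": 1.0},{"dx": -4.0,"dy": 0.5,"dz": 1.5,"wx": 0.0,"wy": 0.0,"wz": 0.0,"grip": 1.0},{"dx": -4.0,"dy": 0.5,"dz": 1.5,"wx": 0.0,"wy": 0.0,"wz": 0.0,"grip": 1.0}])

```text
clock: 9.4
eef_pos: [0.5342, 0.0539, 0.1237]
tool_rot: [0.507, 0.621, 0.376, -0.464]
ft_force: [-1.1, -0.4, -6.0]
grip_width: 0.0282
grasp_force: 61.1
```

```bash
python3 -c "
from h import *
need(1,75,84,73)"
```

```text
t 9.4 tcp lane mm [ -0.7  74.7 123.7] F [-1.1 -0.4 -6. ] grip 0.0282 gf 61.1 q [-0.4   1.03  0.39  2.01  0.9   0.39]
 cm [-3.79  0.19  1.17] rad [ 0.008 -0.006 -0.006]
```

Call:
arm_command(increments=[{"dx": -1.5,"dy": 0.1,"dz": 0.5,"wx": 0.0,"wy": 0.0,"wz": 0.0,"grip": 1.0},{"dx": -3.0,"dy": 0.1,"dz": 0.9,"wx": 0.0,"wy": 0.0,"wz": 0.0,"grip": 1.0},{"dx": -3.8,"dy": 0.1,"dz": 1.2,"wx": 0.0,"wy": 0.0,"wz": 0.0,"grip": 1.0},{"dx": -3.8,"dy": 0.1,"dz": 1.2,"wx": 0.0,"wy": 0.0,"wz": 0.0,"grip": 1.0},{"dx": -3.8,"dy": 0.1,"dz": 1.2,"wx": 0.0,"wy": 0.0,"wz": 0.0,"grip": 1.0}])

```text
clock: 9.9
eef_pos: [0.5363, 0.0541, 0.0869]
tool_rot: [0.507, 0.622, 0.377, -0.462]
ft_force: [-0.5, -0.5, -4.5]
grip_width: 0.0283
grasp_force: 61.1
```

```bash
python3 -c "
from h import *
need(1,75,74,73)
p,d,c=grab('scene'); Q=lane(pts(d,c))*1000
m=(abs(Q[...,0])<45)&(Q[...,1]<78)&(Q[...,1]>15)&(Q[...,2]>95)&(Q[...,2]<150)&(p.min(-1)>120); q=Q[m]; print('collar',q.min(0).round(1),q.max(0).round(1),q.mean(0).round(1))
m=(abs(Q[...,0])<45)&(Q[...,1]<65)&(Q[...,1]>-45)&(Q[...,2]>22)&(Q[...,2]<62)&(p.min(-1)>90); q=Q[m]; print('foot',q.min(0).round(1),q.max(0).round(1))
"
```

```text
t 9.9 tcp lane mm [ 1.3 74.4 86.9] F [-0.5 -0.5 -4.5] grip 0.0283 gf 61.1 q [-0.4   1.08  0.39  1.96  0.91  0.39]
 cm [-1.22 -0.04  0.43] rad [ 0.011 -0.004 -0.002]
collar [-21.2  16.   97.1] [ 23.3  67.7 143.9] [  5.5  44.3 129.5]
foot [-44.9 -42.9  22.1] [44.9 64.2 62. ]
```

Call:
arm_command(increments=[{"dx": -0.5,"dy": 0.0,"dz": 0.15,"wx": 0.0,"wy": 0.0,"wz": 0.0,"grip": 1.0},{"dx": -0.9,"dy": 0.0,"dz": 0.3,"wx": 0.0,"wy": 0.0,"wz": 0.0,"grip": 1.0},{"dx": -1.2,"dy": 0.0,"dz": 0.4,"wx": 0.0,"wy": 0.0,"wz": 0.0,"grip": 1.0},{"dx": -1.4,"dy": 0.0,"dz": 0.4,"wx": 0.0,"wy": 0.0,"wz": 0.0,"grip": 1.0},{"dx": -1.4,"dy": 0.0,"dz": 0.4,"wx": 0.0,"wy": 0.0,"wz": 0.0,"grip": 1.0}])

```text
clock: 10.45
eef_pos: [0.5365, 0.054, 0.0728]
tool_rot: [0.507, 0.622, 0.377, -0.462]
ft_force: [0.2, 0.6, -2.2]
grip_width: 0.0281
grasp_force: 61.1
```

Call:
arm_command(increments=[{"dx": -0.15,"dy": 0.0,"dz": 0.05,"wx": 0.0,"wy": 0.0,"wz": 0.0,"grip": 1.0},{"dx": -0.3,"dy": 0.0,"dz": 0.1,"wx": 0.0,"wy": 0.0,"wz": 0.0,"grip": 1.0},{"dx": -0.3,"dy": 0.0,"dz": 0.1,"wx": 0.0,"wy": 0.0,"wz": 0.0,"grip": 1.0}])

```text
clock: 10.75
eef_pos: [0.5369, 0.0541, 0.0724]
tool_rot: [0.508, 0.621, 0.378, -0.462]
ft_force: [-0.6, 0.1, 9.1]
grip_width: 0.028
grasp_force: 61.4
```

Foot edge has touched down. I pivot it about that edge.

Call:
arm_command(increments=[{"dx": 0.05,"dy": 0.0,"dz": -0.3,"wx": 0.0,"wy": 0.04,"wz": 0.0,"grip": 1.0},{"dx": 0.1,"dy": 0.0,"dz": -0.6,"wx": 0.0,"wy": 0.08,"wz": 0.0,"grip": 1.0},{"dx": 0.15,"dy": 0.0,"dz": -0.9,"wx": 0.0,"wy": 0.12,"wz": 0.0,"grip": 1.0},{"dx": 0.15,"dy": 0.0,"dz": -0.9,"wx": 0.0,"wy": 0.12,"wz": 0.0,"grip": 1.0}])

```text
clock: 11.15
eef_pos: [0.5396, 0.0455, 0.0762]
tool_rot: [0.485, 0.591, 0.409, -0.499]
ft_force: [2.6, -0.4, 11.9]
grip_width: 0.0282
grasp_force: 61.5
```

```bash
python3 -c "
from h import *
need(1,75,74,80)"
```

```text
t 11.15 tcp lane mm [ 2.8 65.3 76.2] F [ 2.6 -0.4 11.9] grip 0.0282 gf 61.5 q [-0.43  1.21  0.49  2.13  0.93  0.23]
 cm [-0.06 -0.19  0.99] rad [ 0.016 -0.005 -0.004]
```

Call:
arm_command(increments=[{"dx": -0.1,"dy": -0.05,"dz": -0.35,"wx": 0.0,"wy": 0.0,"wz": 0.0,"grip": 1.0},{"dx": -0.25,"dy": -0.1,"dz": -0.7,"wx": 0.0,"wy": 0.0,"wz": 0.0,"grip": 1.0},{"dx": -0.25,"dy": -0.1,"dz": -0.7,"wx": 0.0,"wy": 0.0,"wz": 0.0,"grip": 1.0}])

```text
clock: 11.45
eef_pos: [0.54, 0.0385, 0.0738]
tool_rot: [0.484, 0.593, 0.408, -0.497]
ft_force: [2.8, 2.7, 6.9]
grip_width: 0.0282
grasp_force: 60.6
```

```bash
python3 -c "
from h import *
need(1,65,74,80)
p,d,c=grab('scene'); Q=lane(pts(d,c))*1000
m=(abs(Q[...,0])<45)&(Q[...,1]<78)&(Q[...,1]>-25)&(Q[...,2]>100)&(Q[...,2]<135)&(p.min(-1)>120); q=Q[m]; c=q.mean(0);n=np.linalg.svd(q-c)[2][2]; print('collar',len(q),c.round(1),n.round(3),q.min(0).round(1),q.max(0).round(1))
"
```

```text
t 11.45 tcp lane mm [ 1.7 58.4 73.8] F [2.8 2.7 6.9] grip 0.0282 gf 60.6 q [-0.43  1.22  0.5   2.14  0.92  0.23]
 cm [ 0.14 -0.08  0.65] rad [ 0.014 -0.002  0.   ]
collar 214 [  2.9  24.4 118.5] [-0.004 -0.212 -0.977] [-18.8   3.8 106.9] [ 23.2  44.7 126.1]
```

Call:
arm_command(increments=[{"dx": 0.0,"dy": 0.0,"dz": 0.0,"wx": 0.0,"wy": 0.0,"wz": 0.0,"grip": 5.0},{"dx": 0.0,"dy": 0.0,"dz": 0.0,"wx": 0.0,"wy": 0.0,"wz": 0.0,"grip": 5.0},{"dx": 0.0,"dy": 0.0,"dz": 0.0,"wx": 0.0,"wy": 0.0,"wz": 0.0,"grip": 5.0},{"dx": 0.0,"dy": 0.0,"dz": 0.0,"wx": 0.0,"wy": 0.0,"wz": 0.0,"grip": 5.0},{"dx": 0.0,"dy": 0.0,"dz": 0.0,"wx": 0.0,"wy": 0.0,"wz": 0.0,"grip": 5.0}])

```text
clock: 12.0
eef_pos: [0.5384, 0.0385, 0.0718]
tool_rot: [0.484, 0.594, 0.407, -0.498]
ft_force: [0.1, 0.2, -0.8]
grip_width: 0.0498
grasp_force: 0.0
```

```bash
cat > chk.py <<'E'
from h import *
need(1,65,74,80)
p,d,c=grab('scene'); Q=lane(pts(d,c))*1000
m=(abs(Q[...,0])<45)&(Q[...,1]<88)&(Q[...,1]>-45)&(Q[...,2]>100)&(Q[...,2]<130)&(p.min(-1)>120); q=Q[m]
if len(q): c=q.mean(0);n=np.linalg.svd(q-c)[2][2]; print('collar',len(q),c.round(1),n.round(3),q.min(0).round(1),q.max(0).round(1))
for n,r in(('mid',(90,145)),('end',(150,215))):
  m=(abs(Q[...,0])<30)&(Q[...,2]>105)&(Q[...,2]<122)&(Q[...,1]>r[0])&(Q[...,1]<r[1]); print(n,np.median(Q[m],0).round(1),m.sum())
m=(Q[...,2]>24)&(Q[...,2]<33)&(Q[...,1]<-20)&(Q[...,1]>-230)&(abs(Q[...,0])<34); print('shoe',Q[m].min(0).round(1),Q[m].max(0).round(1),m.sum())
m=(Q[...,2]>49)&(Q[...,2]<56)&(Q[...,1]<-20)&(Q[...,1]>-240)&(abs(Q[...,0])<34); q=Q[m]; print('plate',np.percentile(q,[2,98],axis=0).round(1) if len(q) else 0)
m=(Q[...,2]>16)&(Q[...,2]<25)&(Q[...,1]<70)&(Q[...,1]>-60)&(abs(Q[...,0])<36)&(p.min(-1)>90); q=Q[m]; print('foot',np.percentile(q,[1,99],axis=0).round(1) if len(q) else 0)
E
python3 chk.py
```

```text
t 12.0 tcp lane mm [ 0.1 58.7 71.8] F [ 0.1  0.2 -0.8] grip 0.0498 gf 0.0 q [-0.43  1.22  0.5   2.14  0.91  0.23]
 cm [0.32 0.08 0.58] rad [ 0.011 -0.001 -0.   ]
collar 186 [  3.4   3.1 113.9] [0.025 0.015 1.   ] [-18.2 -17.9 103.9] [ 24.5  23.2 118. ]
mid [  3.3 112.  113.8] 327
end [  0.9 185.  113.8] 354
shoe [  -3.3 -226.1   24. ] [ 33.  -21.9  32.7] 130
plate [[  14.8 -225.5   50.5]
 [  29.5 -215.    55.6]]
foot [[-31.8 -31.5  16.9]
 [ 35.6  37.   24.8]]
```

It stands upright at lane (3, 3). I open wide and withdraw upward.

Call:
arm_command(increments=[{"dx": 0.0,"dy": 0.0,"dz": 0.0,"wx": 0.0,"wy": 0.0,"wz": 0.0,"grip": 7.5},{"dx": 0.0,"dy": 0.0,"dz": 0.0,"wx": 0.0,"wy": 0.0,"wz": 0.0,"grip": 7.5},{"dx": 0.0,"dy": 0.0,"dz": 0.0,"wx": 0.0,"wy": 0.0,"wz": 0.0,"grip": 7.5},{"dx": 1.0,"dy": 0.0,"dz": -0.5,"wx": 0.0,"wy": -0.05,"wz": 0.0,"grip": 7.5},{"dx": 2.5,"dy": 0.0,"dz": -1.2,"wx": 0.0,"wy": -0.1,"wz": 0.0,"grip": 7.5},{"dx": 4.5,"dy": 0.0,"dz": -2.0,"wx": 0.0,"wy": -0.15,"wz": 0.0,"grip": 7.5},{"dx": 6.5,"dy": 0.0,"dz": -3.0,"wx": 0.0,"wy": -0.2,"wz": 0.0,"grip": 7.5},{"dx": 9.0,"dy": 0.0,"dz": -4.0,"wx": 0.0,"wy": -0.25,"wz": 0.0,"grip": 7.5},{"dx": 12.0,"dy": 0.0,"dz": -5.0,"wx": 0.0,"wy": -0.3,"wz": 0.0,"grip": 7.5},{"dx": 14.0,"dy": 0.0,"dz": -6.0,"wx": 0.0,"wy": -0.4,"wz": 0.0,"grip": 7.5}])

```text
clock: 13.05
eef_pos: [0.545, 0.0035, 0.2206]
tool_rot: [0.556, 0.68, 0.302, -0.37]
ft_force: [0.2, 0.5, -0.8]
grip_width: 0.0751
grasp_force: 0.0
```

```bash
python3 chk.py; python3 -c "
from h import *
need(1,-120,240,0); need(1,-290,220,0)"
```

```text
t 13.05 tcp lane mm [ -0.9  23.1 220.6] F [ 0.2  0.5 -0.8] grip 0.0751 gf 0.0 q [-0.42  0.79  0.48  1.99  0.75  0.65]
 cm [-10.02   0.15  11.49] rad [ 0.011  0.401 -0.005]
collar 193 [  3.5   3.4 113.6] [0.028 0.026 0.999] [-17.7 -18.9 101.1] [ 24.2  23.1 117.7]
mid [  3.4 112.2 113.9] 329
end [  1.2 185.2 113.7] 355
shoe [ -26.9 -227.3   24. ] [ 33.6 -26.7  33. ] 260
plate [[ -19.5 -225.6   49.4]
 [  28.2 -214.3   55.6]]
foot [[-31.7 -32.   16.5]
 [ 35.5  37.4  24.7]]
t 13.1 tcp lane mm [  1.9  22.6 228.5] F [ 3.  -0.6  5.6] grip 0.0752 gf 0.0 q [-0.42  0.78  0.49  1.99  0.75  0.65]
 cm [ -6.93   0.1  -12.52] rad [ 0.018 -0.984 -0.004]
t 13.1 tcp lane mm [  1.9  22.6 228.5] F [ 3.  -0.6  5.6] grip 0.0752 gf 0.0 q [-0.42  0.78  0.49  1.99  0.75  0.65]
 cm [-18.01   0.27 -25.57] rad [ 0.018 -0.984 -0.004]
```

```bash
python3 -c "
from h import *
need(0,-265,220,0)"
```

```text
t 13.1 tcp lane mm [  1.9  22.6 228.5] F [ 3.  -0.6  5.6] grip 0.0752 gf 0.0 q [-0.42  0.78  0.49  1.99  0.75  0.65]
 cm [-16.62   0.14 -23.49] rad [ 0.018 -0.984 -0.004]
```

Call:
arm_command(increments=[{"dx": -1.0,"dy": 0.0,"dz": -2.4,"wx": 0.0,"wy": -0.1,"wz": 0.0,"grip": 0.0},{"dx": -2.5,"dy": 0.0,"dz": -5.0,"wx": 0.0,"wy": -0.2,"wz": 0.0,"grip": 0.0},{"dx": -4.5,"dy": 0.0,"dz": -8.0,"wx": 0.0,"wy": -0.3,"wz": 0.0,"grip": 0.0},{"dx": -6.5,"dy": 0.0,"dz": -11.0,"wx": 0.0,"wy": -0.4,"wz": 0.0,"grip": 0.0},{"dx": -8.5,"dy": 0.0,"dz": -13.5,"wx": 0.0,"wy": -0.5,"wz": 0.0,"grip": 0.0},{"dx": -10.5,"dy": 0.1,"dz": -16.0,"wx": 0.0,"wy": -0.6,"wz": 0.0,"grip": 0.0},{"dx": -12.5,"dy": 0.1,"dz": -18.5,"wx": 0.0,"wy": -0.7,"wz": 0.0,"grip": 0.0},{"dx": -14.5,"dy": 0.1,"dz": -21.0,"wx": 0.01,"wy": -0.8,"wz": 0.0,"grip": 0.0},{"dx": -16.0,"dy": 0.1,"dz": -23.0,"wx": 0.01,"wy": -0.9,"wz": 0.0,"grip": 0.0},{"dx": -16.6,"dy": 0.1,"dz": -23.5,"wx": 0.01,"wy": -0.98,"wz": 0.0,"grip": 0.0}])

```text
clock: 14.1
eef_pos: [0.6043, -0.2794, 0.2082]
tool_rot: [0.631, 0.776, 0.002, -0.007]
ft_force: [0.2, 0.2, 0.5]
grip_width: -0.0005
grasp_force: 0.0
```

```bash
python3 -c "
from h import *
need(0,-265,60,0); need(0,-265,10,0)
p,d,c=grab('wrist'); s=monitor.get_obs(); P=pts(d,c); T=Ro.from_quat(s['tool_rot']).inv().apply((P-s['eef_pos']).reshape(-1,3)).reshape(P.shape)*1000
for v in range(230,400,12):
  q=T[v,285:350]; k=q[(abs(q[:,1])<20)]; k=k[k[:,2]<60]
  if len(k): j=k[:,2].argmax(); print(v,len(k),'deepest',k[j].round(0),'x range',k[:,0].min().round(),k[:,0].max().round(),'y',k[:,1].min().round(),k[:,1].max().round())
"
```

```text
t 14.1 tcp lane mm [  -2.7 -265.9  208.2] F [0.2 0.2 0.5] grip -0.0005 gf 0.0 q [-0.44  0.6   0.57  1.55  0.01  0.93]
 cm [-0.11  0.36 14.82] rad [-0.006 -0.013 -0.008]
t 14.1 tcp lane mm [  -2.7 -265.9  208.2] F [0.2 0.2 0.5] grip -0.0005 gf 0.0 q [-0.44  0.6   0.57  1.55  0.01  0.93]
 cm [-0.17  0.4  19.82] rad [-0.006 -0.013 -0.008]
254 30 deepest [  9.   4. -34.] x range 9.0 10.0 y -6.0 7.0
266 57 deepest [  5.  10. -38.] x range 5.0 10.0 y -12.0 13.0
278 60 deepest [  5.  13. -48.] x range 5.0 77.0 y -11.0 14.0
290 62 deepest [  5.  11. -58.] x range 5.0 77.0 y -10.0 14.0
302 65 deepest [  4.   1. -64.] x range 4.0 12.0 y -9.0 13.0
314 65 deepest [ -1.   1. -64.] x range -1.0 11.0 y -8.0 12.0
326 65 deepest [ -7.  -0. -64.] x range -7.0 77.0 y -8.0 12.0
338 65 deepest [-13.   1. -64.] x range -13.0 16.0 y -7.0 10.0
350 55 deepest [-11.   2. -73.] x range -11.0 17.0 y -7.0 10.0
362 53 deepest [-12.  -2. -76.] x range -12.0 16.0 y -6.0 9.0
374 65 deepest [   8.    4. -101.] x range 8.0 16.0 y -6.0 9.0
386 65 deepest [   8.    3. -106.] x range 8.0 16.0 y -6.0 9.0
398 65 deepest [   8.    4. -109.] x range 8.0 16.0 y -6.0 8.0
```

Call:
arm_command(increments=[{"dx": 0.0,"dy": 0.2,"dz": 4.0,"wx": 0.0,"wy": -0.01,"wz": 0.0,"grip": 0.0},{"dx": 0.0,"dy": 0.4,"dz": 8.5,"wx": 0.0,"wy": -0.01,"wz": 0.0,"grip": 0.0},{"dx": 0.0,"dy": 0.4,"dz": 13.0,"wx": 0.0,"wy": -0.01,"wz": 0.0,"grip": 0.0},{"dx": 0.0,"dy": 0.4,"dz": 16.5,"wx": 0.0,"wy": -0.01,"wz": 0.0,"grip": 0.0},{"dx": 0.0,"dy": 0.4,"dz": 19.0,"wx": 0.0,"wy": -0.01,"wz": 0.0,"grip": 0.0},{"dx": 0.0,"dy": 0.4,"dz": 20.5,"wx": 0.0,"wy": -0.01,"wz": 0.0,"grip": 0.0},{"dx": 0.0,"dy": 0.4,"dz": 20.8,"wx": 0.0,"wy": -0.01,"wz": 0.0,"grip": 0.0},{"dx": 0.0,"dy": 0.4,"dz": 20.8,"wx": 0.0,"wy": -0.01,"wz": 0.0,"grip": 0.0}])

```text
clock: 14.95
eef_pos: [0.6054, -0.2727, -0.0002]
tool_rot: [0.63, 0.776, -0.0, -0.006]
ft_force: [0.7, 0.2, 0.1]
grip_width: 0.0001
grasp_force: 0.0
```

```bash
python3 chk.py;python3 -c "
from h import *
need(1,-90,0,0)"
```

```text
t 14.95 tcp lane mm [-2.000e-01 -2.596e+02 -2.000e-01] F [0.7 0.2 0.1] grip 0.0001 gf 0.0 q [-0.42  0.71  0.21  1.08  0.    0.94]
 cm [32.53 -0.12 -7.13] rad [-0.003  1.387 -0.01 ]
collar 193 [  3.3   3.4 113.5] [-0.033 -0.024 -0.999] [-18.3 -19.3 101.6] [ 24.   23.1 117.9]
mid [  3.  112.2 113.7] 325
end [  0.9 185.2 113.5] 357
shoe [ -32.7 -224.3   24.2] [ 33.4 -21.8  32.9] 283
plate [[ -27.7 -225.2   49.4]
 [  28.9 -213.9   55.6]]
foot [[-31.7 -31.7  16.6]
 [ 35.6  37.3  24.7]]
t 15.0 tcp lane mm [   0.5 -260.2    0.9] F [0.3 0.8 0.7] grip -0.0002 gf 0.0 q [-0.42  0.71  0.21  1.08  0.    0.94]
 cm [17.02 -0.05  0.22] rad [-0.006 -0.008 -0.006]
```

Call:
arm_command(increments=[{"dx": 1.5,"dy": 0.0,"dz": 0.0,"wx": 0.0,"wy": 0.0,"wz": 0.0,"grip": 0.0},{"dx": 2.3,"dy": 0.0,"dz": 0.0,"wx": 0.0,"wy": 0.0,"wz": 0.0,"grip": 0.0},{"dx": 3.0,"dy": 0.0,"dz": 0.0,"wx": 0.0,"wy": 0.0,"wz": 0.0,"grip": 0.0},{"dx": 4.5,"dy": 0.0,"dz": 0.0,"wx": 0.0,"wy": 0.0,"wz": 0.0,"grip": 0.0},{"dx": 6.5,"dy": 0.0,"dz": 0.0,"wx": 0.0,"wy": 0.0,"wz": 0.0,"grip": 0.0},{"dx": 8.5,"dy": 0.0,"dz": 0.0,"wx": 0.0,"wy": 0.0,"wz": 0.0,"grip": 0.0},{"dx": 10.5,"dy": 0.0,"dz": 0.0,"wx": 0.0,"wy": 0.0,"wz": 0.0,"grip": 0.0},{"dx": 12.5,"dy": 0.0,"dz": 0.0,"wx": 0.0,"wy": 0.0,"wz": 0.0,"grip": 0.0},{"dx": 14.0,"dy": 0.0,"dz": 0.0,"wx": 0.0,"wy": 0.0,"wz": 0.0,"grip": 0.0},{"dx": 15.0,"dy": 0.0,"dz": 0.0,"wx": 0.0,"wy": 0.0,"wz": 0.0,"grip": 0.0}])

```text
clock: 16.0
eef_pos: [0.575, -0.1249, 0.0019]
tool_rot: [0.63, 0.777, -0.0, -0.005]
ft_force: [-0.0, -2.3, 1.9]
grip_width: -0.0001
grasp_force: 1.4
```

```bash
python3 chk.py
```

```text
t 16.0 tcp lane mm [   1.3 -108.7    1.9] F [-0.  -2.3  1.9] grip -0.0001 gf 1.4 q [-0.22  0.58 -0.04  0.96  0.    1.15]
 cm [17.42 -0.16 -7.08] rad [-0.002  1.389 -0.008]
collar 193 [  3.3   3.3 113.4] [-0.028 -0.023 -0.999] [-19.6 -19.5 100.8] [ 23.5  23.8 118. ]
mid [  2.8 112.1 113.8] 326
end [  1.4 185.3 113.8] 354
shoe [-33.  -95.6  24.1] [ 33.5 -24.   33. ] 320
plate [[ -27.5 -103.5   49.1]
 [  28.3  -87.3   55.8]]
foot [[-31.6 -32.8  16.9]
 [ 35.7  36.7  24.6]]
```

Call:
arm_command(increments=[{"dx": 0.8,"dy": 0.0,"dz": 0.0,"wx": 0.0,"wy": 0.0,"wz": 0.0,"grip": 0.0},{"dx": 1.4,"dy": 0.0,"dz": 0.0,"wx": 0.0,"wy": 0.0,"wz": 0.0,"grip": 0.0},{"dx": 1.9,"dy": 0.0,"dz": 0.0,"wx": 0.0,"wy": 0.0,"wz": 0.0,"grip": 0.0},{"dx": 2.3,"dy": 0.0,"dz": 0.0,"wx": 0.0,"wy": 0.0,"wz": 0.0,"grip": 0.0},{"dx": 2.7,"dy": 0.0,"dz": 0.0,"wx": 0.0,"wy": 0.0,"wz": 0.0,"grip": 0.0},{"dx": 3.1,"dy": 0.0,"dz": 0.0,"wx": 0.0,"wy": 0.0,"wz": 0.0,"grip": 0.0},{"dx": 3.6,"dy": 0.0,"dz": 0.0,"wx": 0.0,"wy": 0.0,"wz": 0.0,"grip": 0.0},{"dx": 4.1,"dy": 0.0,"dz": 0.0,"wx": 0.0,"wy": 0.0,"wz": 0.0,"grip": 0.0},{"dx": 4.6,"dy": 0.0,"dz": 0.0,"wx": 0.0,"wy": 0.0,"wz": 0.0,"grip": 0.0},{"dx": 5.0,"dy": 0.0,"dz": 0.0,"wx": 0.0,"wy": 0.0,"wz": 0.0,"grip": 0.0}])

```text
clock: 17.05
eef_pos: [0.5645, -0.077, 0.0016]
tool_rot: [0.63, 0.776, -0.0, -0.005]
ft_force: [0.2, -3.2, -1.3]
grip_width: 0.0005
grasp_force: 2.2
```

```bash
python3 chk.py
```

```text
t 17.05 tcp lane mm [  1.2 -59.7   1.6] F [ 0.2 -3.2 -1.3] grip 0.0005 gf 2.2 q [-0.14  0.55 -0.1   0.94  0.    1.23]
 cm [12.53 -0.15 -7.15] rad [-0.002  1.389 -0.01 ]
collar 199 [  2.3  26.6 113.7] [0.    0.001 1.   ] [-19.2   4.2 103.5] [ 23.2  47.1 118.6]
mid [  2.9 112.1 113.7] 323
end [  1.2 185.1 113.7] 358
shoe [-31.4 -49.   24.6] [ 33.7 -20.1  32.9] 191
plate [[-26.3 -54.1  49.2]
 [ 29.3 -38.7  55.8]]
foot [[-32.5  -8.5  16.9]
 [ 35.4  61.   24.6]]
```

Call:
arm_command(increments=[{"dx": 0.4,"dy": 0.0,"dz": 0.0,"wx": 0.0,"wy": 0.0,"wz": 0.0,"grip": 0.0},{"dx": 0.8,"dy": 0.0,"dz": 0.0,"wx": 0.0,"wy": 0.0,"wz": 0.0,"grip": 0.0},{"dx": 1.1,"dy": 0.0,"dz": 0.0,"wx": 0.0,"wy": 0.0,"wz": 0.0,"grip": 0.0},{"dx": 1.3,"dy": 0.0,"dz": 0.0,"wx": 0.0,"wy": 0.0,"wz": 0.0,"grip": 0.0},{"dx": 1.5,"dy": 0.0,"dz": 0.0,"wx": 0.0,"wy": 0.0,"wz": 0.0,"grip": 0.0},{"dx": 1.6,"dy": 0.0,"dz": 0.0,"wx": 0.0,"wy": 0.0,"wz": 0.0,"grip": 0.0},{"dx": 1.6,"dy": 0.0,"dz": 0.0,"wx": 0.0,"wy": 0.0,"wz": 0.0,"grip": 0.0},{"dx": 1.6,"dy": 0.0,"dz": 0.0,"wx": 0.0,"wy": 0.0,"wz": 0.0,"grip": 0.0}])

```text
clock: 17.9
eef_pos: [0.5613, -0.062, 0.0016]
tool_rot: [0.63, 0.776, -0.001, -0.005]
ft_force: [0.8, -5.6, -2.9]
grip_width: 0.0
grasp_force: 2.5
```

```bash
python3 chk.py
```

```text
t 17.9 tcp lane mm [  1.2 -44.3   1.6] F [ 0.8 -5.6 -2.9] grip 0.0 gf 2.5 q [-0.11  0.54 -0.11  0.93  0.    1.25]
 cm [10.98 -0.14 -7.16] rad [-0.002  1.389 -0.01 ]
collar 200 [  2.9  42.2 113.6] [0.002 0.001 1.   ] [-19.1  20.4 103.9] [ 23.7  62.  117. ]
mid [  2.7 112.8 113.7] 326
end [  1.1 185.2 113.7] 348
shoe [-31.9 -32.6  24.7] [ 33.2 -20.2  32.9] 65
plate [[-27.7 -39.6  49.4]
 [ 29.3 -23.3  55.7]]
foot [[-31.6   6.4  17.2]
 [ 35.7  69.1  24.5]]
```

Row closed up: centres are about 71 mm apart, mid shifted 0.7 mm, force 5.6 N. I back off and lift clear.

Call:
arm_command(increments=[{"dx": -0.5,"dy": 0.0,"dz": 0.0,"wx": 0.0,"wy": 0.0,"wz": 0.0,"grip": 0.0},{"dx": -1.5,"dy": 0.0,"dz": 0.0,"wx": 0.0,"wy": 0.0,"wz": 0.0,"grip": 0.0},{"dx": -3.0,"dy": 0.0,"dz": 0.0,"wx": 0.0,"wy": 0.0,"wz": 0.0,"grip": 0.0},{"dx": -5.0,"dy": 0.0,"dz": 0.0,"wx": 0.0,"wy": 0.0,"wz": 0.0,"grip": 0.0},{"dx": -6.0,"dy": 0.0,"dz": -3.0,"wx": 0.0,"wy": 0.0,"wz": 0.0,"grip": 0.0},{"dx": -6.0,"dy": 0.0,"dz": -7.0,"wx": 0.0,"wy": 0.0,"wz": 0.0,"grip": 0.0},{"dx": -6.0,"dy": 0.0,"dz": -11.0,"wx": 0.0,"wy": 0.0,"wz": 0.0,"grip": 0.0},{"dx": -6.0,"dy": 0.0,"dz": -14.0,"wx": 0.0,"wy": 0.0,"wz": 0.0,"grip": 0.0},{"dx": -6.0,"dy": 0.0,"dz": -15.0,"wx": 0.0,"wy": 0.0,"wz": 0.0,"grip": 0.0},{"dx": -6.0,"dy": 0.0,"dz": -15.0,"wx": 0.0,"wy": 0.0,"wz": 0.0,"grip": 0.0}])

```text
clock: 18.95
eef_pos: [0.5763, -0.1222, 0.1533]
tool_rot: [0.63, 0.776, 0.001, -0.003]
ft_force: [-0.5, 0.4, -0.3]
grip_width: -0.0
grasp_force: 0.0
```

```bash
python3 chk.py; python3 -c "
from h import *
p,d,c=grab('scene'); save('pics/s3.png',cv2.resize(p[130:390,180:440],None,fx=2.2,fy=2.2))"
```

```text
t 18.95 tcp lane mm [   3.2 -106.3  153.3] F [-0.5  0.4 -0.3] grip -0.0 gf 0.0 q [-0.21  0.45  0.17  1.3   0.    1.15]
 cm [17.08 -0.31  8.03] rad [ 0.002  1.39  -0.007]
collar 207 [  3.1  42.7 113.6] [0.021 0.013 1.   ] [-19.1  20.1 102. ] [ 23.4  63.5 118.2]
mid [  2.7 112.5 113.9] 323
end [  1.1 185.2 113.7] 353
shoe [-32.4 -32.6  25.1] [ 33.2 -20.2  32.9] 61
plate [[-27.6 -33.8  49.5]
 [ 29.4 -23.   55.7]]
foot [[-31.5   5.8  16.6]
 [ 35.7  69.5  24.5]]
```

View pics/s3.png

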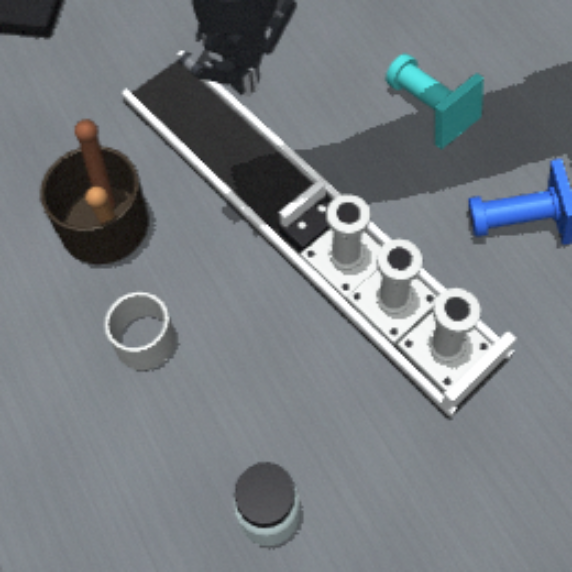

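The picture shows all three adapters upright at (348,235), (398,280) and (452,330), with the follower at (305,215) against the foot. The pot, sleeve and jar are in place and the gripper is clear. I hand in.

```bash
python3 -c "
from workcell import job
print(job.job_done())"
```

```text
the job is handed in; nothing more can be done
None
```

I handed the job in at about 19 s: the fallen adapter stands upright against the row (centres about 71 mm apart, under 1 mm shift) with the follower touching its foot, but while tilting the adapter up in the air the wrist force briefly read about 60 N from an unidentified cause and the verdict was not shown.

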